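Make up two cable-entry kits

TASK

Make up two cable-entry kits from the loose stock on the bench, one part to a compartment, each part standing upright on the compartment floor: the control-cable kit, in the two-compartment tray, gets the large cable gland and the small box clamp; the bonding kit, in the three-compartment tray, gets the small cable gland, the large box clamp and the standoff insulator. Any compartment of the right tray will do. Leave the blanking plug, the locknut and the screwdriver where they are, and let go of everything at the end.

Things in the scene. Friction and masses are not known exactly. Their poses are not given: they have to be found in the camera images.
- gland_large_center (a point): Large cable gland, nickel-plated metal, 52 mm high, 38 mm across the flats of its hexagons (44 mm over corners; hexagons from 12 to 41 mm above its foot), thread 32 mm across; stands upright on its threaded end. From the bottom: short round thread, two hexagonal collars one above the other, domed top with a black rubber eye. Point: on its axis, half-way up; z is up along the axis, x is square to one pair of flats (pairs of flats every 60 degrees).
- gland_small_center (a point): Small cable gland, same shape and material, 36 mm high, 24 mm across the flats (28 mm over corners; hexagons from 8 to 28 mm above its foot), thread 20 mm across; stands upright on its threaded end. From the bottom: short round thread, two hexagonal collars one above the other, domed top with a black rubber eye. Point: on its axis, half-way up; z is up along the axis, x is square to one pair of flats (pairs of flats every 60 degrees).
- clamp_large_center (a point): Large box clamp terminal, bare metal block 40 mm (x) by 36 mm (y) by 38 mm high with a round 20 mm wire hole through it along x and a slotted clamp screw head, 18 mm across and 8 mm high, on top (46 mm high in all). Stands upright, screw up. Point: on the vertical centre line, half-way up the 46 mm; z is up; its solid sides face +y and -y.
- clamp_small_center (a point): Small box clamp terminal, same shape and material: block 24 mm (x) by 22 mm (y) by 28 mm high, 11 mm wire hole along x, screw head 11 mm across and 6 mm high on top (34 mm high in all). Stands upright, screw up. Point: on the vertical centre line, half-way up the 34 mm; z is up; its solid sides face +y and -y.
- insulator_center (a point): Standoff insulator: grey plastic drum with two grooves round it and a brass threaded insert in its flat top, 34 mm in diameter, 42 mm high, standing upright. Point: on its axis, half-way up; z is up along the axis.
- tray_two: Two-compartment kit tray, blue plastic, fixed to the bench, 90 mm (x) by 153 mm (y), walls 18 mm high and 3 mm thick, floor 3 mm thick, a flat carrying lug reaching 13 mm beyond each y end at rim height. Origin: centre of its underside, on the bench. Two compartments side by side along y, each 84 mm (x) by 72 mm (y) inside, centred at y = -37.5 and +37.5 mm.
- tray_three: Three-compartment kit tray, blue plastic, fixed to the bench, 90 mm (x) by 228 mm (y), walls 18 mm high and 3 mm thick, floor 3 mm thick, a flat carrying lug reaching 13 mm beyond each y end at rim height. Origin: centre of its underside, on the bench. Three compartments side by side along y, each 84 mm (x) by 72 mm (y) inside, centred at y = -75, 0 and +75 mm.
- plug_center (a point): Blanking plug (not needed, stays): metal hexagonal head 32 mm across flats and 7 mm thick lying on the bench, with a round threaded stem 24 mm across sticking up; 20 mm high in all, loose. Point: on its axis, half-way up.
- locknut_center (a point): Locknut (not needed, stays): flat hexagonal metal ring, 46 mm across flats, 8 mm high, with a large hole, loose. Point: its centre.
- screwdriver_grip (a point): Screwdriver (not needed, stays): 170 mm long, black handle, lying loose on the bench between the two trays. Point: middle of its handle; x runs along it towards the tip.
There are look-alikes about, which are no part of the job. What is shaped like the part that bears clamp_small_center but orange is not meant.

How it is judged:
By the outcome, as a careful person would: the job done as asked, in the order asked, and still so for the second after the job is handed in, with the robot touching nothing.
It also fails if it takes over 125 s, if anything falls off the work surface, if the arm or the gripper's body presses on something with over 40 N, if the wrist force passes 120 N, or if a joint passes its speed limit or range.

ROBOT

A 7-joint arm with a two-finger parallel gripper is mounted at the origin on the work surface. World frame = base frame: x ahead of the robot, y to its left, z up, the work surface at z = 0. Lengths are in m, angles in rad, forces in N, time in s.
With the tool pointing down it reaches from about 0.4 to 0.85 m from the base axis. Payload 4.5 kg.
Tool frame: the origin (TCP) lies between the finger pads; the fingertips stand 25 mm ahead of it and the grasp point (between the pads) lies 6 mm ahead of it; z points along the fingers, x is the direction in which the jaws open and shut, and the axes are right-handed (so a half turn about z gives the same grasp; the last joint's range is limited). The gripper opens to 88 mm and grips with 3 to 60 N. Pads are 18 mm wide; open, the fingers measure 123 mm over their backs; the gripper's body (75 mm by 187 mm) begins 45 mm behind the grasp point.
Start: joints at [1.233, 0.689, -0.195, 1.565, 0.157, 0.902, -0.215], TCP at [0.227, -0.582, 0.264] pointing down, gripper open.
Joint ranges: [-3.01, 3.01], [-0.46, 2.08], [-1.47, 1.51], [0.13, 2.56], [-1, 4.14], [0.04, 2.09], [-2.66, 2.66]. Speed limits (rad/s): [2.57, 2.57, 3.14, 3.14, 3.14, 3.14, 3.14].

INTERFACE

Orientations are given as a 3x3 rotation matrix whose columns are the frame's x, y, z axes.
In Python, from rig import robot gives the robot as it stands. The module is installed in compiled form; this text tells all that it offers.
- The arm moves only by the tool arm_command, never from a script. Its argument "motion" is text: rows parted by semicolons, each of 5 numbers parted by spaces: the shift along the tool's x, y, z in mm, then the turn about the tool's z in rad, then the closure, from -1 (fully open) to 1 (shut), so that 0 is half open. In form: dx dy dz turn gripper; .... A call has 1 to 12 rows; each row is the pose to reach, as a shift and turn from the pose measured when the call began, along the tool's axes at that moment; what a row does not reach only later rows make up. A row lasts 1/12 s, in which the tool goes at most 41.7 mm and 7.16 degrees, less where a joint would pass 70% of its speed; a pose out of reach is approached as far as the arm can. A call with a gripper value outside its range is refused whole. The fingers move at their own pace and stop on an object; "grip_force" is the grip in N (left out, the last holds). Time passes only in rows, so rows that repeat a pose let the fingers close. It gives the time, the measured TCP pose, the force and the opening at its end, in the units of the state.
- robot.get_state(): the state, without advancing time (a new reading comes with each control period).
- robot.grab_frame(name): name is "scene" or "top"; returns a dict with "pixels" (400x640x3 uint8, red, green, blue), "K" (3x3 intrinsics, pixels), "world_from_camera" (4x4, takes a point from camera to world coordinates). Camera axes: x right, y down, z forward; pixel columns grow to the right and rows downward; lengths in m; the calibration is good to about 2 mm. A picture is of the moment at which its call begins. There is no depth.
- robot.finish_job(): hands the job in, once; it reports no verdict.
Trained networks look in a picture, given as the dict that the camera call returned (one of the last four; its "shot" number tells which), for a name from the list of things; names that differ only in an ending like _2 or _b are one class to them, and where a whole thing is asked for, a point or a joint stands for the part that bears it (a point fixed in the world has none). Each returns a list of dicts, best first, with "score" (0 to 1); they miss things now and then, are a little off and sometimes report something else, mostly with a low value. They report only what shows in the picture. A call takes as long as a camera call. They do not tell look-alikes from the thing itself.
- robot.boxes_of(name, picture): "centre" ([x, y, z] in m, in world coordinates, good to about 4 mm: the middle of the surface that is visible of it).
- robot.cut_out(name, picture): "pixels" (400x640 bool, what is visible of it).
The state is a dict: "time_s": time; "joints": joint angles; "joint_vel": joint speeds; "joint_torque": joint torques, N m; "eef_pos": TCP position; "tcp_rot": TCP orientation; "contact_force": force on the tool from outside, world axes, zero at the start; "wrist_torque": the same for the moment, N m; "gripper_width": finger opening in m.
Only numpy, scipy, OpenCV 4.12 (cv2) and the standard library are available. Lean on these libraries where they do the work, as an engineer would, in place of code of your own. Each camera call takes 0.05 s, during which the arm holds its last target.

## Working session

There is one attempt and no reset: what is moved stays moved. The work goes in short steps, Python scripts to look and compute and a tool call to move; the robot and the scene stay as the last step left them, time stands still between calls to the robot, and variables do not carry over. Pictures are saved under pics/ and viewed, and the job is handed in when it is done.

Besides the shell and the picture viewer there is one more tool, called after "Emit:" as name(argument=value, ...) on one line, values as JSON. arm_command: Moves the arm, as the interface text tells. Its arguments: {"type":"object","properties":{"motion":{"type":"string"},"grip_force":{"type":"number"}},"required":["motion"]}

```bash
mkdir -p pics; cat > h.py <<'E'
import numpy as np, cv2
from rig import robot
def save(f,name,crop=None,scale=1):
    im=cv2.cvtColor(f["pixels"],cv2.COLOR_RGB2BGR)
    if crop: 
        a,b,c,d=crop; im=im[b:d,a:c]
    if scale!=1: im=cv2.resize(im,None,fx=scale,fy=scale,interpolation=cv2.INTER_CUBIC)
    cv2.imwrite("pics/"+name,im)
def ray(f,u,v,z):
    K=f["K"];T=f["world_from_camera"]
    d=T[:3,:3]@np.linalg.solve(K,[u,v,1.]);o=T[:3,3]
    return o+d*(z-o[2])/d[2]
def proj(f,p):
    T=f["world_from_camera"];c=T[:3,:3].T@(np.array(p)-T[:3,3]);q=f["K"]@c
    return q[:2]/q[2]
E
python3 - <<'E'
from h import *
np.set_printoptions(precision=4,suppress=True)
s=robot.get_state()
for k in s: print(k,s[k])
for n in("top","scene"):
    f=robot.grab_frame(n); save(f,n+"0.png"); print(n,f["shot"],f["K"],f["world_from_camera"])
    for t in["gland_large_center","gland_small_center","clamp_large_center","clamp_small_center","insulator_center","tray_two","tray_three","plug_center","locknut_center","screwdriver_grip"]:
        for b in robot.boxes_of(t,f)[:4]: print(t,round(b["score"],2),np.round(b["centre"],3),proj(f,b["centre"]).round())
E
```

```text
time_s 0.0
joints [ 1.2328  0.69   -0.1945  1.5663  0.1573  0.9025 -0.2151]
joint_vel [ 0.0011 -0.001  -0.0002  0.0005  0.0002 -0.0005 -0.0008]
joint_torque [ -0.0008 -52.7573  -1.2677 -15.343   -0.0528   0.0066   0.0002]
eef_pos [ 0.2268 -0.5818  0.2629]
tcp_rot [[ 0.3634 -0.9316 -0.0008]
 [-0.9316 -0.3634  0.0016]
 [-0.0018  0.0001 -1.    ]]
contact_force [0.6828 0.3315 0.3572]
wrist_torque [ 0.0123 -0.0356 -0.0398]
gripper_width 0.08815877922578119
top 1 [[390.9501   0.     320.2907]
 [  0.     390.9501 205.552 ]
 [  0.       0.       1.    ]] [[ 0.014  -0.9987  0.0498  0.4917]
 [-0.9999 -0.0144 -0.0079  0.0272]
 [ 0.0086 -0.0497 -0.9987  1.0125]
 [ 0.      0.      0.      1.    ]]
gland_large_center 0.5 [ 0.43  -0.117  0.049] [375. 251.]
gland_small_center 0.68 [ 0.5   -0.243  0.03 ] [424. 223.]
clamp_large_center 0.81 [ 0.48  -0.017  0.038] [335. 230.]
clamp_small_center 0.6 [0.675 0.007 0.022] [326. 153.]
clamp_small_center 0.52 [0.44  0.333 0.031] [194. 244.]
clamp_small_center 0.48 [0.484 0.4   0.027] [168. 226.]
insulator_center 0.59 [ 0.418 -0.35   0.039] [468. 257.]
tray_t
[... 542 characters left out ...]
clamp_large_center 0.7 [ 0.487 -0.007  0.028] [322. 199.]
clamp_small_center 0.74 [ 0.428 -0.346  0.025] [229. 167.]
clamp_small_center 0.65 [0.492 0.398 0.022] [479. 239.]
clamp_small_center 0.46 [0.445 0.338 0.021] [455. 223.]
insulator_center 0.62 [ 0.431 -0.346  0.024] [229. 168.]
insulator_center 0.19 [0.45  0.121 0.009] [370. 208.]
tray_two 0.64 [0.636 0.158 0.007] [363. 256.]
tray_three 0.95 [ 0.63  -0.181  0.007] [239. 220.]
plug_center 0.65 [0.451 0.122 0.008] [371. 209.]
locknut_center 0.66 [0.499 0.232 0.008] [408. 229.]
locknut_center 0.28 [ 0.428 -0.349  0.027] [228. 167.]
screwdriver_grip 0.97 [0.687 0.007 0.02 ] [294. 248.]
screwdriver_grip 0.46 [0.453 0.121 0.007] [370. 210.]
```

View pics/top0.png

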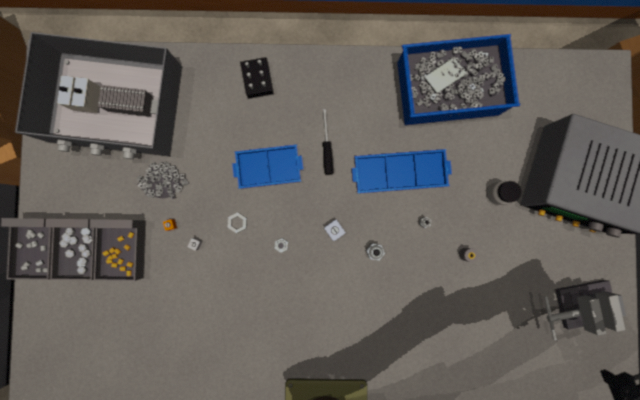

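View pics/scene0.png

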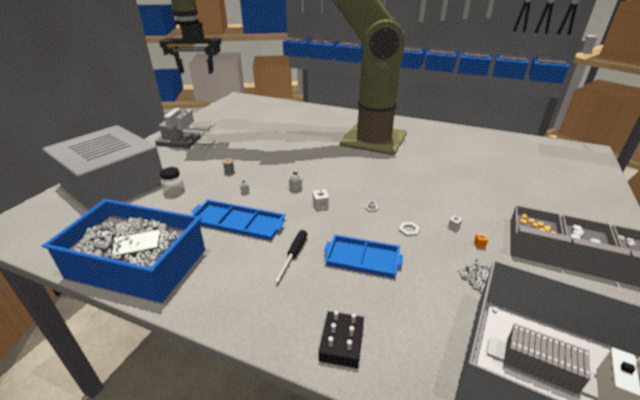

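Top view: large gland (375,251), small gland (425,222), large clamp (335,230), insulator (468,255), blanking plug (281,245), locknut (237,223), screwdriver (327,155). The two-compartment tray is at (267,167) and the three-compartment tray at (402,171). There are two candidates for the small clamp: the bare-metal block at (194,244) and the orange one at (169,225). The metal one fits the description. I'll check it in a close crop.

```bash
cat > c.py <<'E'
from h import *
f=robot.grab_frame("top"); g=robot.grab_frame("scene")
im=f["pixels"][...,::-1]; gi=g["pixels"][...,::-1]
def cr(i,c,r=20,s=260): 
    return cv2.resize(np.ascontiguousarray(i[c[1]-r:c[1]+r,c[0]-r:c[0]+r]),(s,s),interpolation=cv2.INTER_CUBIC)
a=np.hstack([cr(im,c) for c in[(182,235),(375,248),(425,222)]])
b=np.hstack([cr(im,c) for c in[(335,230),(468,255),(281,240)]])
cv2.imwrite("pics/crops.png",np.vstack([a,b]))
cv2.imwrite("pics/trays.png",cv2.resize(np.ascontiguousarray(im[135:205,225:460]),None,fx=3.4,fy=3.4,interpolation=cv2.INTER_CUBIC))
cv2.imwrite("pics/gcr.png",np.vstack([np.hstack([cr(gi,c) for c in[(468,230),(295,182),(244,186)]]),np.hstack([cr(gi,c) for c in[(321,199),(229,168),(371,205)]])]))
E
python3 c.py
```

```text
(no output)
```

View pics/crops.png

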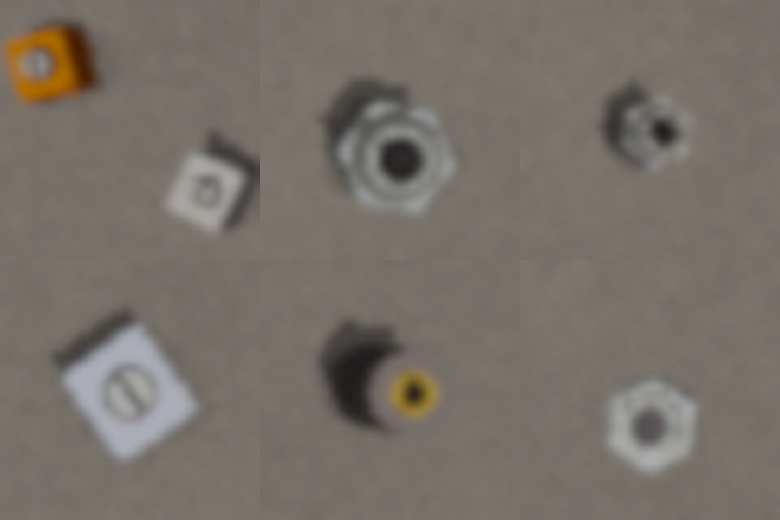

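View pics/trays.png

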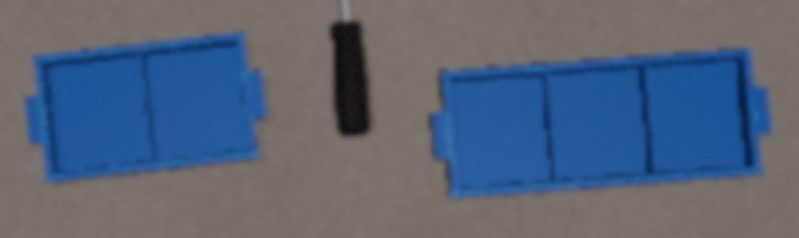

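View pics/gcr.png

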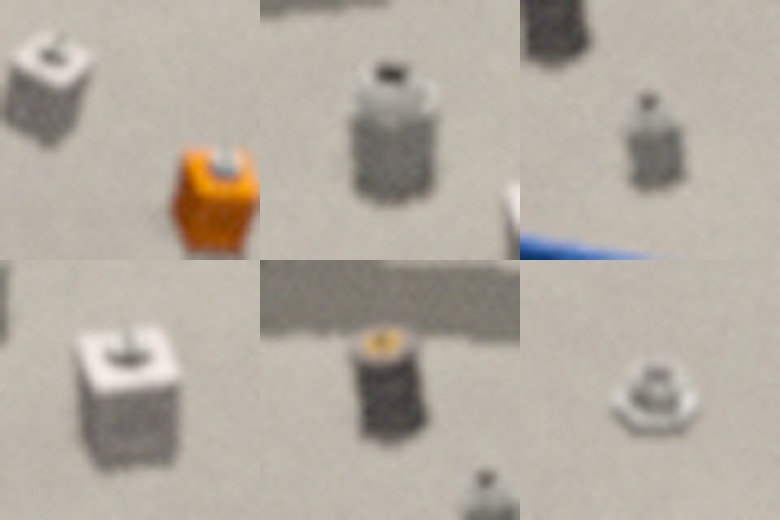

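The crop confirms it: the block at (194,244) is bare metal with a screw on top, and its orange twin is at (169,225). The clamp faces still need sorting out (wire hole versus solid sides), so I'll fit the poses from both views.

```bash
cat > d.py <<'E'
from h import *
f=robot.grab_frame("top"); g=robot.grab_frame("scene")
np.savez("fr0.npz",top=f["pixels"],scene=g["pixels"],Kt=f["K"],Tt=f["world_from_camera"],Ks=g["K"],Ts=g["world_from_camera"])
gi=g["pixels"][...,::-1].astype(float)
def cr(i,c,r=16,s=390):
    i=i[c[1]-r:c[1]+r,c[0]-r:c[0]+r].copy()
    i=np.clip((i-60)*2.2,0,255).astype(np.uint8)
    return cv2.resize(i,(s,s),interpolation=cv2.INTER_CUBIC)
cv2.imwrite("pics/faces.png",np.hstack([cr(gi,(321,199)),cr(gi,(456,223))]))
for fr,n in((f,"top"),(g,"scene")):
  for t in["gland_large_center","gland_small_center","clamp_large_center","clamp_small_center","insulator_center","tray_two","tray_three"]:
    for m in robot.cut_out(t,fr)[:3]:
        p=m["pixels"]; ys,xs=np.nonzero(p)
        print(n,t,round(m["score"],2),p.sum(),xs.mean().round(1),ys.mean().round(1),xs.min(),xs.max(),ys.min(),ys.max(), [x.tolist() if hasattr(x,'tolist') else x for x in cv2.minAreaRect(np.c_[xs,ys].astype(np.float32))])
E
python3 d.py
```

```text
top gland_large_center 0.67 236 374.8 251.2 366 383 243 259 [(374.5, 251.0), (16.0, 17.0), 90.0]
top gland_small_center 0.51 123 425.0 222.1 419 431 216 228 [(425.0000305175781, 222.0), (11.31370735168457, 11.31370735168457), 45.0]
top gland_small_center 0.17 393 327.4 152.9 322 333 118 174 [(326.913818359375, 146.0345001220703), (56.19697570800781, 10.393797874450684), 86.633544921875]
top clamp_large_center 0.6 228 334.6 230.0 326 344 221 239 [(334.6153564453125, 229.9230499267578), (16.086305618286133, 14.42220401763916), 56.3099365234375]
top clamp_small_center 0.64 109 170.2 224.4 164 176 219 229 [(170.11764526367188, 224.47061157226562), (9.701424598693848, 11.64171028137207), 75.96376037597656]
top clamp_small_center 0.49 230 468.0 254.2 459 477 247 261 [(468.0, 254.0), (14.0, 18.0), 90.0]
top clamp_small_center 0.46 123 194.9 243.7 189 201 238 250 [(194.9000244140625, 243.70001220703125), (11.180338859558105, 11.180339813232422), 26.56505012512207]
top insulator_center 0.71 222 468.1 254.3 459 477 247 261 [(468.0, 254.0), (14.0, 18.0), 90.0]
top tray_two 0.65 2421 267.4 166.2
[... 622 characters left out ...]
 205.5), (11.0, 12.0), 90.0]
scene clamp_small_center 0.56 134 454.4 222.6 449 460 216 229 [(454.5, 222.5), (13.0, 11.0), 90.0]
scene clamp_small_center 0.55 189 480.3 240.3 474 487 233 248 [(480.5, 240.5), (15.0, 13.0), 90.0]
scene insulator_center 0.53 168 228.2 165.8 222 234 158 174 [(228.3243408203125, 165.94593811035156), (16.439899444580078, 10.850333213806152), 80.53767395019531]
scene tray_two 0.67 2404 363.3 255.3 324 403 235 277 [(362.9520263671875, 255.2639923095703), (79.24626159667969, 33.80935287475586), 10.30484676361084]
scene tray_three 0.9 2424 239.6 218.4 192 285 199 239 [(237.78846740722656, 218.55767822265625), (92.76292419433594, 30.201881408691406), 11.309932708740234]
```

View pics/faces.png

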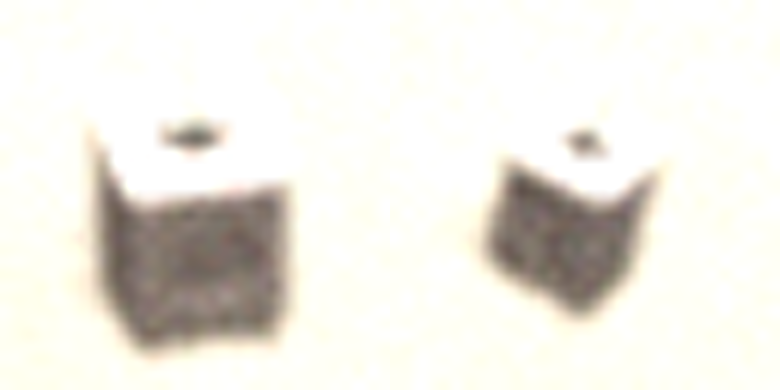

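```bash
cat > e.py <<'E'
from h import *
T=[];S=[]
for i in range(12):
    f=robot.grab_frame("top");T.append(f["pixels"].astype(float))
    g=robot.grab_frame("scene");S.append(g["pixels"].astype(float))
t=np.mean(T,0);s=np.mean(S,0)
np.savez("avg0.npz",top=t,scene=s,Kt=f["K"],Tt=f["world_from_camera"],Ks=g["K"],Ts=g["world_from_camera"])
def cr(i,c,lo,hi,r=11,sz=390):
    i=i[c[1]-r:c[1]+r,c[0]-r:c[0]+r,::-1].copy()
    return cv2.resize(np.clip((i-lo)/(hi-lo)*255,0,255).astype(np.uint8),(sz,sz),interpolation=cv2.INTER_CUBIC)
cv2.imwrite("pics/faces2.png",np.hstack([cr(s,(321,200),40,130,13),cr(s,(455,223),60,150)]))
cv2.imwrite("pics/faces3.png",np.hstack([cr(t,(334,230),60,255,13),cr(t,(195,244),60,255)]))
E
python3 e.py
```

```text
(no output)
```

View pics/faces2.png

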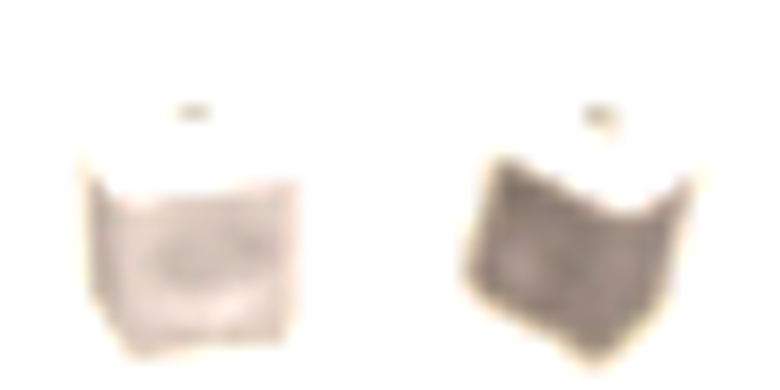

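View pics/faces3.png

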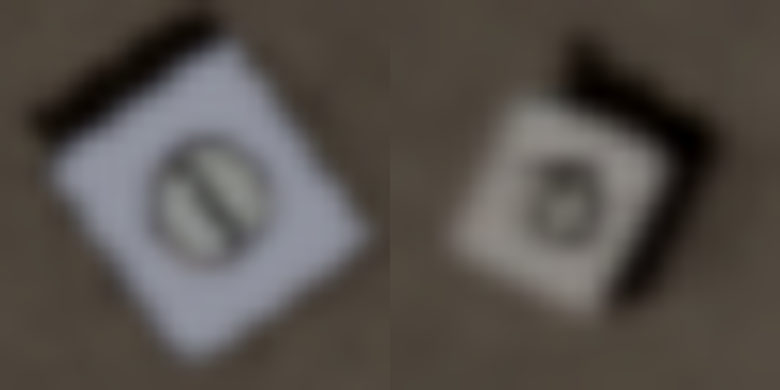

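```bash
cat > fit.py <<'E'
from h import *
from scipy.ndimage import map_coordinates
from scipy.optimize import least_squares
D=np.load("avg0.npz")
f=dict(pixels=D["top"],K=D["Kt"],world_from_camera=D["Tt"]); img=D["top"].mean(2)
def fit(u,v,z,th,L,W,name):
    p=ray(f,u,v,z)[:2]; l,w=L,W
    for it in range(6):
        c,s=np.cos(th),np.sin(th);R=np.array([[c,-s],[s,c]])
        obs=[]
        for k,(n,h,o) in enumerate([((1,0),l/2,w),((-1,0),l/2,w),((0,1),w/2,l),((0,-1),w/2,l)]):
            n=np.array(n);t=np.array([-n[1],n[0]])
            ds=np.linspace(-.006,.006,61)
            for a in np.linspace(-.3,.3,7)*o:
                pts=[np.r_[p+R@(n*(h+d)+t*a),z] for d in ds]
                q=np.array([proj(f,x) for x in pts])
                pr=map_coordinates(img,[q[:,1],q[:,0]],order=3)
                gr=-np.gradient(pr); gr=np.clip(gr,0,None)**2*np.exp(-(ds/.004)**2)
                d=(gr*ds).sum()/gr.sum()
                obs.append((k,p+R@(n*(h+d)+t*a)))
        def res(x):
            c,s=np.cos(x[2]),np.sin(x[2]);r=[]
            for k,q in obs:
                b=np.array([[c,s],[-s,c]])@(q-x[:2])
                r.append((b[0]-x[3]/2,-b[0]-x[3]/2,b[1]-x[4]/2,-b[1]-x[4]/2)[k])
            return np.array(r)
        sol=least_squares(res,[*p,th,l,w],loss="soft_l1",f_scale=.001); p=sol.x[:2];th,l,w=sol.x[2:]
    print(name,"xy",p.round(4),"th deg",np.degrees(th).round(1),"L W mm",(l*1e3).round(1),(w*1e3).round(1),"rms",np.sqrt(np.mean(res(sol.x)**2))*1e3)
if __name__=="__main__":
    fit(334.6,230,.038,np.radians(36),.038,.038,"large")
    for L,W in((.024,.022),(.022,.024),(.023,.023)): fit(193.7,243.9,.028,np.radians(-24),L,W,"small")
E
python3 fit.py
```

```text
large xy [ 0.48   -0.0165] th deg 36.1 L W mm 41.4 36.6 rms 0.11859555405812056
small xy [0.4401 0.3365] th deg -23.9 L W mm 25.2 23.4 rms 0.16924580520851815
small xy [0.4401 0.3365] th deg -23.8 L W mm 25.2 23.4 rms 0.16927255492931484
small xy [0.4401 0.3365] th deg -23.9 L W mm 25.2 23.4 rms 0.16925968223406232
```

```bash
cat > fit2.py <<'E'
from h import *
from scipy.ndimage import map_coordinates, gaussian_filter
from scipy.optimize import minimize
D=np.load("avg0.npz")
f=dict(K=D["Kt"],world_from_camera=D["Tt"]); g=dict(K=D["Ks"],world_from_camera=D["Ts"])
rgb=D["top"]; img=rgb.mean(2); sc=D["scene"].mean(2)
def dark(im,fr,c,r,z,lab):
    a=im[c[1]-r:c[1]+r+1,c[0]-r:c[0]+r+1]; w=np.clip(np.percentile(a,35)-a,0,None)**1
    yy,xx=np.mgrid[c[1]-r:c[1]+r+1,c[0]-r:c[0]+r+1]
    u,v=(w*xx).sum()/w.sum(),(w*yy).sum()/w.sum(); print(lab,"eye px",u.round(2),v.round(2),ray(fr,u,v,z).round(4)[:2])
    return ray(fr,u,v,z)[:2]
def P(fr,pts):
    T=fr["world_from_camera"];c=(pts-T[:3,3])@T[:3,:3];q=c@fr["K"].T;return q[:,:2]/q[:,2:]
def hexfit(p0,z,af,lab):
    a=np.linspace(0,2*np.pi,181)[:-1]
    def ring(x,k):
        ph=(a-x[2]+np.pi/6)%(np.pi/3)-np.pi/6; r=(af/2+k)/np.cos(ph)
        q=P(f,np.c_[x[0]+r*np.cos(a),x[1]+r*np.sin(a),np.full(len(a),z)])
        return map_coordinates(img,[q[:,1],q[:,0]],order=3)
    def cost(x): return -(np.clip(ring(x,-.0015)-ring(x,.0015),0,25)).mean()
    best=[]
    for t in np.radians(np.arange(0,60,3)):
        s=minimize(cost,[*p0,t],method="Nelder-Mead",options=dict(initial_simplex=[[*p0,t],[p0[0]+.003,p0[1],t],[p0[0],p0[1]+.003,t],[*p0,t+.1]]))
        best.append((s.fun,s.x))
    best.sort(key=lambda b:b[0])
    for b in best[:4]: print(lab,round(b[0],2),b[1][:2].round(4),"flat normal deg",np.degrees(b[1][2])%60)
e=dark(img,f,(376,252),3,.052,"GL top"); dark(sc,g,(295,174),3,.052,"GL scene"); hexfit(e,.041,.038,"GL")
e=dark(img,f,(426,222),3,.036,"GS top"); dark(sc,g,(244,182),3,.036,"GS scene"); hexfit(e,.028,.024,"GS")
# brass
for im,fr,c,l in((rgb,f,(470,255),"top"),(D["scene"],g,(229,161),"scene")):
    r=6;a=im[c[1]-r:c[1]+r+1,c[0]-r:c[0]+r+1]; w=np.clip(a[...,0]-a[...,2]-35,0,None)
    yy,xx=np.mgrid[c[1]-r:c[1]+r+1,c[0]-r:c[0]+r+1];u,v=(w*xx).sum()/w.sum(),(w*yy).sum()/w.sum()
    print("brass",l,u,v,ray(fr,u,v,.042).round(4))
# trays
for fr,im,l in((f,rgb,"top"),(g,D["scene"],"scene")):
    m=((im[...,2]>im[...,0]+50)).astype(np.uint8)
    n,lab,st,_=cv2.connectedComponentsWithStats(m)
    for i in range(1,n):
        if 1500<st[i,4]<4500:
            ct=max(cv2.findContours((lab==i).astype(np.uint8),cv2.RETR_EXTERNAL,cv2.CHAIN_APPROX_NONE)[0],key=len)[:,0,:]
            w=np.array([ray(fr,u,v,.018)[:2] for u,v in ct])
            c,sz,an=cv2.minAreaRect((w*1000).astype(np.float32)); print(l,st[i],"rect mm",np.round(c,1),np.round(sz,1),round(an,1))
E
python3 fit2.py
```

```text
GL top eye px 375.88 252.36 [ 0.4268 -0.118 ]
GL scene eye px 294.83 173.0 [ 0.4233 -0.1184]
GL -15.98 [ 0.4276 -0.1189] flat normal deg 52.31593564940151
GL -15.98 [ 0.4276 -0.1189] flat normal deg 52.31585873569959
GL -15.98 [ 0.4276 -0.1189] flat normal deg 52.31733782727706
GL -15.98 [ 0.4276 -0.1189] flat normal deg 52.317629643985704
GS top eye px 426.56 221.76 [ 0.5036 -0.2468]
GS scene eye px 243.54 182.3 [ 0.5037 -0.2441]
GS -10.91 [ 0.5031 -0.2464] flat normal deg 26.000264425179115
GS -10.9 [ 0.5031 -0.2463] flat normal deg 25.999220004654873
GS -10.9 [ 0.5031 -0.2463] flat normal deg 26.00058038380012
GS -10.9 [ 0.5031 -0.2463] flat normal deg 26.00267769545915
brass top 471.2019898435071 255.26292880091202 [ 0.4222 -0.3561  0.042 ]
brass scene 227.52597803282734 160.3477724299642 [ 0.4175 -0.3568  0.042 ]
top [ 402   34  118   90 2471] rect mm [ 877.7 -335.6] [208.1 295.4] 6.8
top [ 232  145   71   44 2442] rect mm [640.6 156.4] [ 96.5 178.8] 7.5
top [ 352  149  100   44 3523] rect mm [ 633.6 -187.4] [ 96.1 254.3] 5.3
scene [ 324  234   79   44 2372] rect mm [644.1 158. ] [108.6 179.3] 7.1
```

```bash
cat > go.py <<'E'
import sys
from h import *
# go.py x y z(mm) yaw [z2...]: print shift in tool axes
s=robot.get_state(); R=s["tcp_rot"]; p=s["eef_pos"]
yaw=np.degrees(np.arctan2(R[1,0],R[0,0]))
x,y,z,t=[float(a) for a in sys.argv[1:5]]
d=R.T@(np.array([x,y,z])-np.array(p)*1000)
dy=t-yaw
dy=(dy+90)%180-90
print("time",round(s["time_s"],2),"tcp",np.round(np.array(p)*1000,1),"yaw",round(yaw,1),"w",round(s["gripper_width"]*1000,1),"tilt",R[:,2].round(4),"j7",round(s["joints"][6],2))
print("shift",d.round(1),"turn",round(-np.radians(dy),3),"alt",round(-np.radians(dy-180*np.sign(dy)),3),"rows",int(np.ceil(max(np.linalg.norm(d)/41.7,abs(dy)/7.16))))
E
python3 go.py 427 -118.6 150 -7.7
```

```text
time 3.2 tcp [ 227.1 -582.3  263.7] yaw -68.7 w 87.8 tilt [ 0. -0. -1.] j7 -0.22
shift [-359.4 -354.7  113.7] turn -1.065 alt 2.077 rows 13
```

Emit:
arm_command(motion="-359 -355 60 -1.065 -0.5; -359 -355 60 -1.065 -0.5; -359 -355 60 -1.065 -0.5; -359 -355 60 -1.065 -0.5; -359 -355 60 -1.065 -0.5; -359 -355 60 -1.065 -0.5; -359 -355 60 -1.065 -0.5; -359 -355 60 -1.065 -0.5; -359 -355 60 -1.065 -0.5; -359 -355 60 -1.065 -0.5; -359 -355 60 -1.065 -0.5; -359 -355 60 -1.065 -0.5", grip_force=30)

```text
time_s: 4.2
eef_pos: [0.4248, -0.1248, 0.2047]
tcp_rot: [[0.991, -0.134, 0.001], [-0.134, -0.991, -0.0], [0.001, 0.0, -1.0]]
contact_force: [1.1, 0.1, -0.3]
gripper_width: 0.0661
```

```bash
python3 go.py 427 -118.6 42 -7.7
```

```text
time 4.2 tcp [ 424.8 -124.8  204.7] yaw -7.7 w 66.1 tilt [ 8.e-04 -3.e-04 -1.e+00] j7 -0.41
shift [  1.2  -6.5 162.7] turn -0.0 alt 3.142 rows 4
```

Emit:
arm_command(motion="1 -6 40 0 -0.5; 1 -6 80 0 -0.5; 1 -6 115 0 -0.5; 1 -6 140 0 -0.5; 1 -6 155 0 -0.5; 1 -6 163 0 -0.5; 1 -6 163 0 -0.5; 1 -6 163 0 -0.5")

```text
time_s: 4.87
eef_pos: [0.4235, -0.1193, 0.0466]
tcp_rot: [[0.991, -0.132, -0.015], [-0.132, -0.991, -0.001], [-0.015, 0.003, -1.0]]
contact_force: [0.0, -0.1, 0.8]
gripper_width: 0.0663
```

```bash
python3 go.py 427 -118.6 42 -7.7; python3 - <<'E'
from h import *
f=robot.grab_frame("scene"); save(f,"s1.png",(250,140,350,220),8); 
E
```

```text
time 4.87 tcp [ 423.5 -119.3   46.6] yaw -7.6 w 66.3 tilt [-1.550e-02 -7.000e-04 -9.999e-01] j7 -1.39
shift [ 3.5 -1.1  4.6] turn 0.002 alt -3.14 rows 1
```

View pics/s1.png

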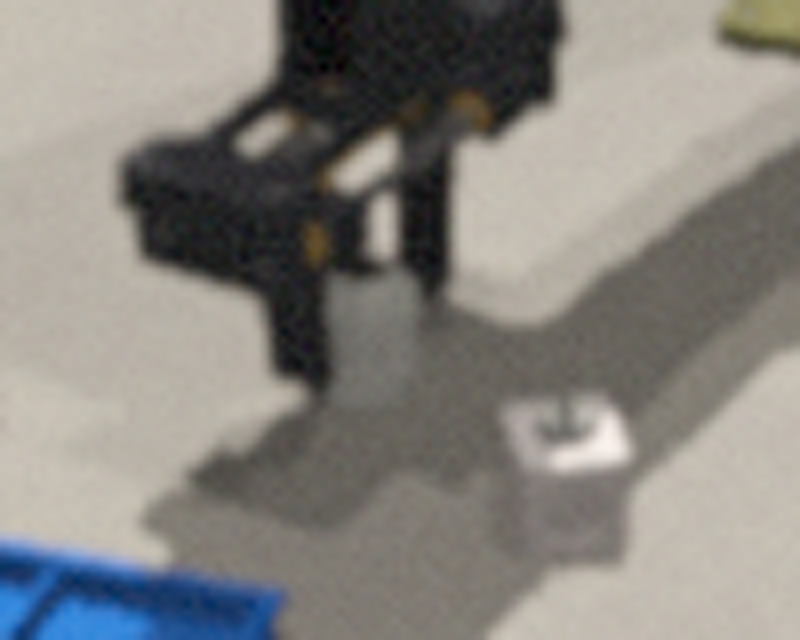

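The fingers straddle the large gland (crop pixel about 375,335, full picture about 297,182). I'll settle the pose and close.

Emit:
arm_command(motion="3.5 -1 4.5 0 -0.5; 3.5 -1 4.5 0 -0.5; 3.5 -1 4.5 0 -0.5; 3.5 -1 4.5 0 -0.5")

```text
time_s: 5.25
eef_pos: [0.4269, -0.1191, 0.0419]
tcp_rot: [[0.991, -0.133, -0.015], [-0.133, -0.991, -0.001], [-0.015, 0.003, -1.0]]
contact_force: [-0.0, -0.8, 0.3]
gripper_width: 0.0662
```

```bash
python3 go.py 427 -118.6 42 -7.7; python3 -c "
from h import *; print(np.round(robot.get_state()['joints'],2))"
```

```text
time 5.25 tcp [ 426.9 -119.1   41.9] yaw -7.6 w 66.2 tilt [-1.530e-02 -7.000e-04 -9.999e-01] j7 -1.4
shift [ 0.1 -0.5 -0.1] turn 0.001 alt -3.14 rows 1
[ 0.24  0.92 -0.12  2.23  1.43  0.1  -1.4 ]
```

Emit:
arm_command(motion="0 0 0 0 1; 0 0 0 0 1; 0 0 0 0 1; 0 0 0 0 1; 0 0 0 0 1; 0 0 0 0 1; 0 0 0 0 1; 0 0 0 0 1", grip_force=30)

```text
time_s: 5.92
eef_pos: [0.4269, -0.1191, 0.042]
tcp_rot: [[0.991, -0.133, -0.015], [-0.133, -0.991, -0.001], [-0.015, 0.003, -1.0]]
contact_force: [0.5, 0.1, 2.6]
gripper_width: 0.0377
```

Emit:
arm_command(motion="0 0 -15 0 1; 0 0 -40 0 1; 0 0 -80 0 1; 0 0 -100 0 1; 0 0 -100 0 1; 0 0 -100 0 1")

```text
time_s: 6.42
eef_pos: [0.4288, -0.1196, 0.1424]
tcp_rot: [[0.991, -0.134, -0.013], [-0.134, -0.991, -0.001], [-0.013, 0.003, -1.0]]
contact_force: [0.3, -0.1, -2.8]
gripper_width: 0.0377
```

```bash
python3 go.py 638 194 140 7.5;  python3 go.py 648 120 140 7.5
```

```text
time 6.42 tcp [ 428.8 -119.6  142.4] yaw -7.7 w 37.7 tilt [-1.310e-02 -9.000e-04 -9.999e-01] j7 -0.89
shift [ 165.3 -338.8   -0.6] turn -0.265 alt 2.876 rows 10
time 6.42 tcp [ 428.8 -119.6  142.4] yaw -7.7 w 37.7 tilt [-1.310e-02 -9.000e-04 -9.999e-01] j7 -0.89
shift [ 185.1 -266.8   -0.7] turn -0.265 alt 2.876 rows 8
```

Emit:
arm_command(motion="185 -267 0 -0.265 1; 185 -267 0 -0.265 1; 185 -267 0 -0.265 1; 185 -267 0 -0.265 1; 185 -267 0 -0.265 1; 185 -267 0 -0.265 1; 185 -267 0 -0.265 1; 185 -267 0 -0.265 1; 185 -267 0 -0.265 1; 185 -267 0 -0.265 1; 185 -267 0 -0.265 1")

```text
time_s: 7.33
eef_pos: [0.6464, 0.1191, 0.1367]
tcp_rot: [[0.991, 0.131, -0.017], [0.131, -0.991, -0.005], [-0.017, 0.002, -1.0]]
contact_force: [-0.5, -0.0, -2.2]
gripper_width: 0.0378
```

```bash
python3 go.py 648 120 45.5 7.5; python3 - <<'E'
from h import *
f=robot.grab_frame("top"); save(f,"t2.png",(200,100,360,200),5)
g=robot.grab_frame("scene"); save(g,"s2.png",(280,130,440,290),5)
E
```

```text
time 7.33 tcp [646.4 119.1 136.7] yaw 7.5 w 37.8 tilt [-0.0168 -0.0045 -0.9998] j7 -0.71
shift [ 3.3 -0.9 91.1] turn 0.0 alt -3.141 rows 3
```

View pics/s2.png

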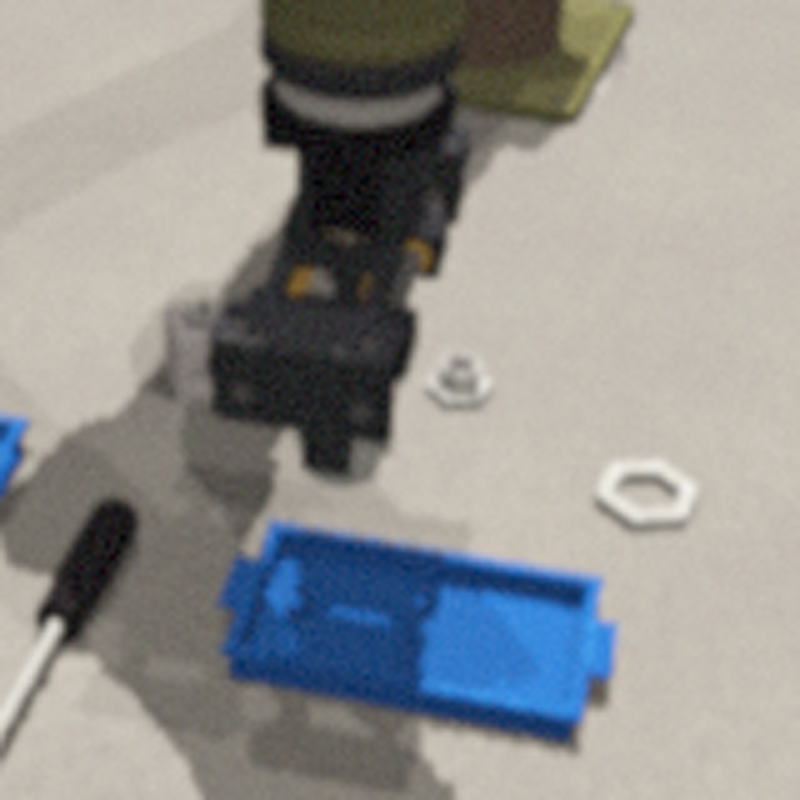

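The gland is held upright above the left-hand compartment (as the scene view shows it, crop 330,620). Lowering it.

Emit:
arm_command(motion="3 -1 35 0 1; 3 -1 65 0 1; 3 -1 80 0 1; 3 -1 86 0 1; 3 -1 90 0 1; 3 -1 91 0 1; 3 -1 91 0 1; 3 -1 91 0 1")

```text
time_s: 8.1
eef_pos: [0.649, 0.1195, 0.0482]
tcp_rot: [[0.992, 0.129, -0.013], [0.129, -0.992, -0.003], [-0.014, 0.001, -1.0]]
contact_force: [-0.2, 0.3, -0.5]
gripper_width: 0.0378
```

```bash
python3 go.py 648 120 45 7.5
```

```text
time 8.1 tcp [649.  119.5  48.2] yaw 7.4 w 37.8 tilt [-0.0133 -0.0032 -0.9999] j7 -0.77
shift [-0.9 -0.7  3.2] turn -0.001 alt 3.14 rows 1
```

Emit:
arm_command(motion="-1 -1 1.5 0 1; -1 -1 3 0 1; -1 -1 3 0 1; -1 -1 3 0 1")

```text
time_s: 8.43
eef_pos: [0.6479, 0.1204, 0.0454]
tcp_rot: [[0.992, 0.129, -0.013], [0.129, -0.992, -0.003], [-0.014, 0.002, -1.0]]
contact_force: [-0.6, -0.1, -1.7]
gripper_width: 0.038
```

Emit:
arm_command(motion="0 0 0 0 0.2; 0 0 0 0 0; 0 0 0 0 -0.3; 0 0 0 0 -0.3; 0 0 0 0 -0.3; 0 0 -20 0 -0.3; 0 0 -60 0 -0.3; 0 0 -95 0 -0.3; 0 0 -95 0 -0.3; 0 0 -95 0 -0.3")

```text
time_s: 9.27
eef_pos: [0.6506, 0.1214, 0.143]
tcp_rot: [[0.992, 0.129, -0.008], [0.129, -0.992, -0.002], [-0.009, 0.001, -1.0]]
contact_force: [0.4, -0.3, -0.8]
gripper_width: 0.0574
```

```bash
python3 go.py 440 336.5 140 66.1
```

```text
time 9.27 tcp [650.6 121.4 143. ] yaw 7.4 w 57.4 tilt [-0.0084 -0.0017 -1.    ] j7 -0.71
shift [-181.  -240.5    4.4] turn -1.024 alt 2.117 rows 9
```

Emit:
arm_command(motion="-181 -240 4 -1.024 0.05; -181 -240 4 -1.024 0.05; -181 -240 4 -1.024 0.05; -181 -240 4 -1.024 0.05; -181 -240 4 -1.024 0.05; -181 -240 4 -1.024 0.05; -181 -240 4 -1.024 0.05; -181 -240 4 -1.024 0.05; -181 -240 4 -1.024 0.05; -181 -240 4 -1.024 0.05; -181 -240 4 -1.024 0.05; -181 -240 4 -1.024 0.05")

```text
time_s: 10.27
eef_pos: [0.4417, 0.3339, 0.1396]
tcp_rot: [[0.411, 0.912, -0.008], [0.912, -0.411, -0.004], [-0.007, -0.006, -1.0]]
contact_force: [-0.6, 0.2, 0.3]
gripper_width: 0.0418
```

```bash
python3 go.py 440 336.5 33 66.1; python3 - <<'E'
from h import *
f=robot.grab_frame("top"); save(f,"t3.png",(140,130,320,270),4.4)
g=robot.grab_frame("scene"); save(g,"s3.png",(320,180,520,290),4)
E
```

```text
time 10.27 tcp [441.7 333.9 139.6] yaw 65.7 w 41.8 tilt [-0.0083 -0.0038 -1.    ] j7 -0.47
shift [  2.4  -2.  106.6] turn -0.006 alt 3.135 rows 3
```

View pics/t3.png

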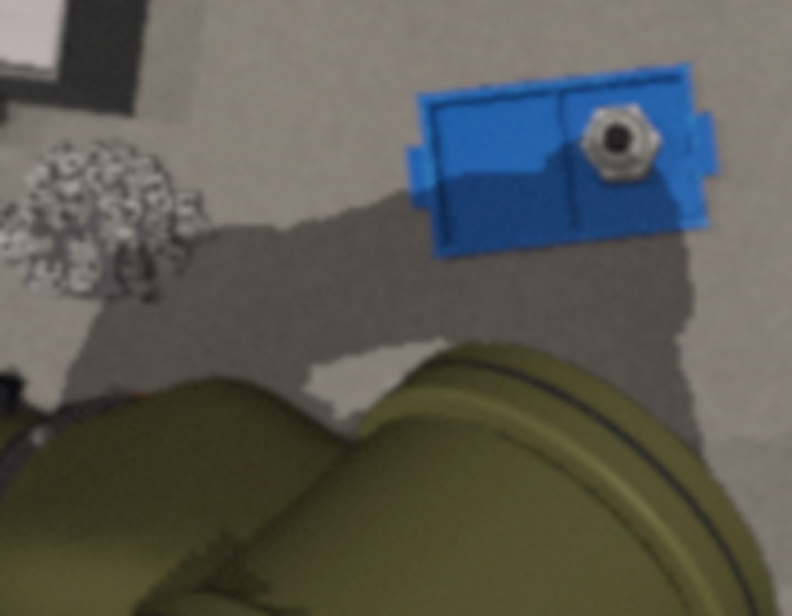

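View pics/s3.png

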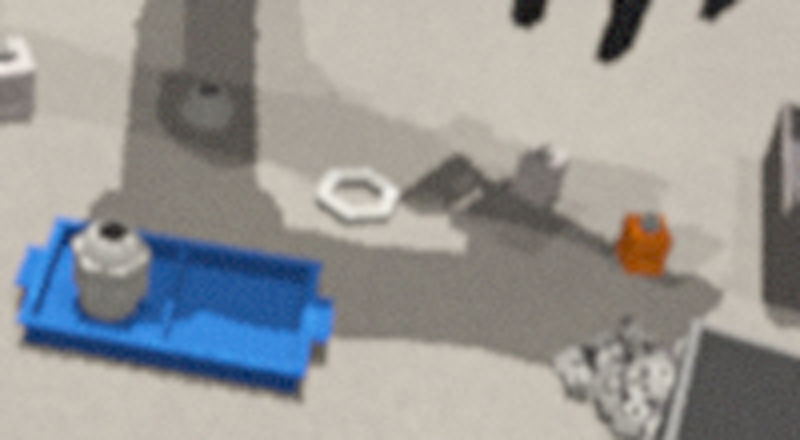

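The large gland stands upright in the right-hand compartment as seen from above (crop 617,138). Now down onto the metal clamp, which lies 78 mm from the orange one.

Emit:
arm_command(motion="2 -2 30 0 0.05; 2 -2 60 0 0.05; 2 -2 85 0 0.05; 2 -2 98 0 0.05; 2 -2 104 0 0.05; 2 -2 106 0 0.05; 2 -2 106 0 0.05; 2 -2 106 0 0.05")

```text
time_s: 11.03
eef_pos: [0.44, 0.3373, 0.035]
tcp_rot: [[0.41, 0.912, -0.007], [0.912, -0.41, -0.002], [-0.004, -0.006, -1.0]]
contact_force: [0.1, 0.2, 0.2]
gripper_width: 0.0417
```

```bash
python3 go.py 440 336.5 33 66.1; python3 - <<'E'
from h import *
g=robot.grab_frame("scene"); save(g,"s4.png",(410,190,510,260),8)
E
```

```text
time 11.03 tcp [440.  337.3  35. ] yaw 65.8 w 41.7 tilt [-0.007  -0.0016 -1.    ] j7 -0.64
shift [-0.7  0.3  2. ] turn -0.005 alt 3.136 rows 1
```

View pics/s4.png

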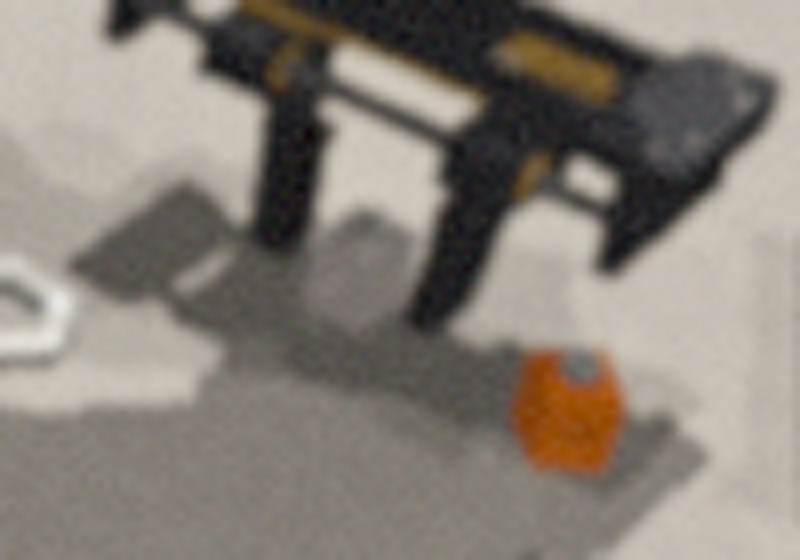

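The fingers straddle the metal clamp (crop 360,260) and clear the orange one (570,410).

Emit:
arm_command(motion="-0.5 0 2 0 0.05; -0.5 0 2 0 1; -0.5 0 2 0 1; -0.5 0 2 0 1; -0.5 0 2 0 1; -0.5 0 2 0 1; -0.5 0 2 0 1; -0.5 0 2 0 1", grip_force=25)

```text
time_s: 11.75
eef_pos: [0.44, 0.337, 0.0334]
tcp_rot: [[0.41, 0.912, -0.006], [0.912, -0.41, -0.001], [-0.004, -0.005, -1.0]]
contact_force: [0.3, -1.0, 3.0]
gripper_width: 0.0217
```

Emit:
arm_command(motion="0 0 -15 0 1; 0 0 -45 0 1; 0 0 -80 0 1; 0 0 -110 0 1; 0 0 -110 0 1; 0 0 -110 0 1")

```text
time_s: 12.25
eef_pos: [0.4412, 0.3377, 0.1446]
tcp_rot: [[0.41, 0.912, -0.004], [0.912, -0.41, 0.001], [-0.001, -0.004, -1.0]]
contact_force: [-0.6, 0.5, -2.0]
gripper_width: 0.0215
```

```bash
python3 go.py 638 194 140 7.5
```

```text
time 12.25 tcp [441.2 337.7 144.6] yaw 65.8 w 21.5 tilt [-4.3e-03  6.0e-04 -1.0e+00] j7 -0.47
shift [-50.3 238.4   3.6] turn 1.017 alt -2.124 rows 9
```

Width 21.5 mm, so it is gripped on the solid sides (22 mm). Moving to the tray.

Emit:
arm_command(motion="-50 238 0 1.017 1; -50 238 0 1.017 1; -50 238 0 1.017 1; -50 238 0 1.017 1; -50 238 0 1.017 1; -50 238 0 1.017 1; -50 238 0 1.017 1; -50 238 0 1.017 1; -50 238 0 1.017 1; -50 238 0 1.017 1; -50 238 0 1.017 1; -50 238 0 1.017 1")

```text
time_s: 13.25
eef_pos: [0.6372, 0.1947, 0.143]
tcp_rot: [[0.991, 0.134, -0.005], [0.134, -0.991, 0.0], [-0.005, -0.001, -1.0]]
contact_force: [-0.6, -0.4, -1.3]
gripper_width: 0.0217
```

```bash
python3 go.py 638 194 37 7.5
```

```text
time 13.25 tcp [637.2 194.7 143. ] yaw 7.7 w 21.7 tilt [-5.3e-03  2.0e-04 -1.0e+00] j7 -0.8
shift [  1.3   0.9 106. ] turn 0.003 alt -3.138 rows 3
```

Emit:
arm_command(motion="1 1 30 0 1; 1 1 60 0 1; 1 1 85 0 1; 1 1 98 0 1; 1 1 104 0 1; 1 1 106 0 1; 1 1 106 0 1; 1 1 106 0 1; 1 1 106 0 1")

```text
time_s: 14.0
eef_pos: [0.6385, 0.1944, 0.0383]
tcp_rot: [[0.991, 0.134, -0.003], [0.134, -0.991, 0.001], [-0.003, -0.002, -1.0]]
contact_force: [-0.6, -0.2, -0.4]
gripper_width: 0.0218
```

```bash
python3 go.py 638 194 36.5 7.5
```

```text
time 14.0 tcp [638.5 194.4  38.3] yaw 7.7 w 21.8 tilt [-0.0033  0.0012 -1.    ] j7 -0.87
shift [-0.6  0.3  1.8] turn 0.003 alt -3.138 rows 1
```

Emit:
arm_command(motion="0 0 2 0 1; 0 0 2 0 1; 0 0 2 0 1; 0 0 2 0 0.4; 0 0 2 0 0.2; 0 0 2 0 0.15; 0 0 2 0 0.15; 0 0 -20 0 0.15; 0 0 -60 0 0.15; 0 0 -100 0 0.15; 0 0 -100 0 0.15; 0 0 -100 0 0.15")

```text
time_s: 15.0
eef_pos: [0.6403, 0.1952, 0.1411]
tcp_rot: [[0.991, 0.134, 0.002], [0.134, -0.991, 0.004], [0.002, -0.003, -1.0]]
contact_force: [-0.9, 0.2, -0.6]
gripper_width: 0.0372
```

```bash
python3 go.py 503.3 -246 140 26
```

```text
time 15.0 tcp [640.3 195.2 141.1] yaw 7.7 w 37.2 tilt [ 0.0016  0.0035 -1.    ] j7 -0.8
shift [-194.8  418.9   -0.6] turn -0.32 alt 2.822 rows 12
```

Emit:
arm_command(motion="-195 419 0 -0.32 0; -195 419 0 -0.32 0; -195 419 0 -0.32 0; -195 419 0 -0.32 0; -195 419 0 -0.32 0; -195 419 0 -0.32 0; -195 419 0 -0.32 0; -195 419 0 -0.32 0; -195 419 0 -0.32 0; -195 419 0 -0.32 0; -195 419 0 -0.32 0; -195 419 0 -0.32 0")

```text
time_s: 16.0
eef_pos: [0.4972, -0.2568, 0.1364]
tcp_rot: [[0.905, 0.426, -0.007], [0.426, -0.905, -0.003], [-0.008, -0.0, -1.0]]
contact_force: [-0.4, -1.5, -0.9]
gripper_width: 0.044
```

```bash
python3 go.py 503.3 -246 34 26; python3 - <<'E'
from h import *
f=robot.grab_frame("top"); save(f,"t5.png",(220,130,460,270),3.3)
g=robot.grab_frame("scene"); save(g,"s5.png",(310,200,430,290),6)
E
```

```text
time 16.0 tcp [ 497.2 -256.8  136.4] yaw 25.2 w 44.0 tilt [-0.007  -0.0029 -1.    ] j7 0.01
shift [ 10.9  -7.2 102.3] turn -0.013 alt 3.128 rows 3
```

View pics/t5.png

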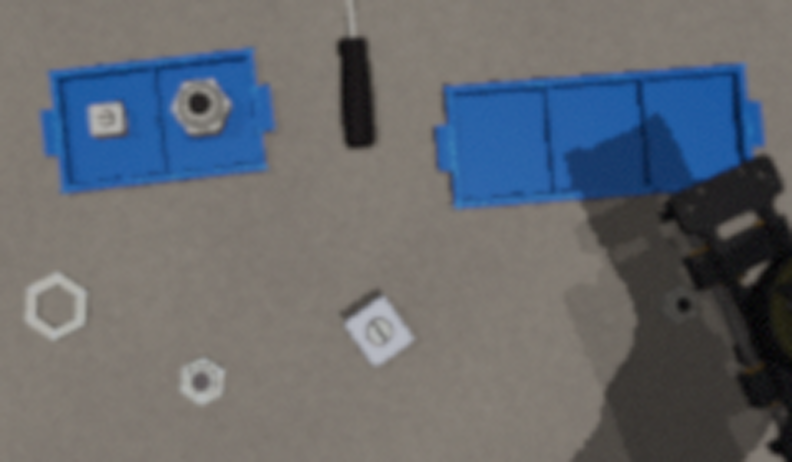

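View pics/s5.png

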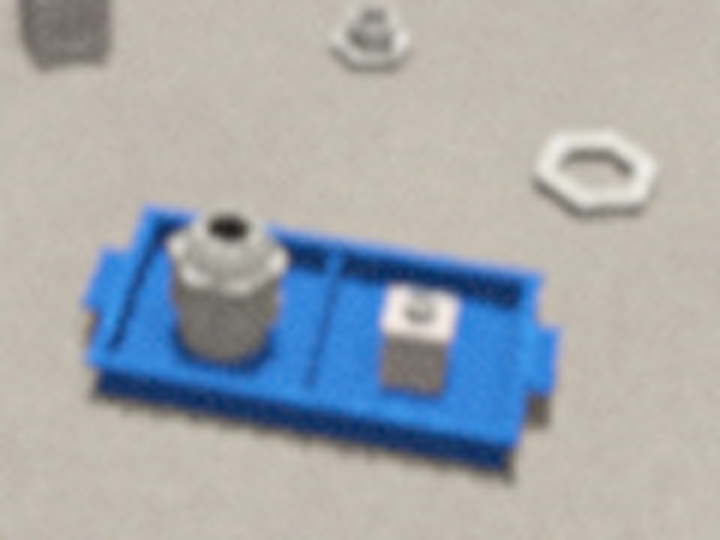

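Both parts stand upright in the two-compartment tray (clamp at crop 107,118, gland at 200,105). Settling over the small gland, then down.

Emit:
arm_command(motion="11 -7 0 -0.013 0; 11 -7 20 -0.013 0; 11 -7 45 -0.013 0; 11 -7 50 -0.013 0; 11 -7 50 -0.013 0")

```text
time_s: 16.52
eef_pos: [0.5075, -0.2344, 0.0862]
tcp_rot: [[0.893, 0.449, -0.005], [0.449, -0.893, 0.006], [-0.002, -0.007, -1.0]]
contact_force: [0.1, 0.6, 0.2]
gripper_width: 0.044
```

```bash
python3 go.py 503.3 -246 34 26
```

```text
time 16.52 tcp [ 507.5 -234.4   86.2] yaw 26.7 w 44.0 tilt [-0.0048  0.006  -1.    ] j7 -0.08
shift [-8.9  8.9 52.1] turn 0.012 alt -3.129 rows 2
```

```bash
sed -i 's/^s=robot.get_state()/[robot.grab_frame("top") for _ in range(4)]; s=robot.get_state()/' go.py; python3 go.py 503.3 -246 34 26
```

```text
time 16.72 tcp [ 508.9 -236.6   88.8] yaw 26.5 w 44.1 tilt [ 4.0e-04  3.7e-03 -1.0e+00] j7 -0.08
shift [-9.3  6.1 54.7] turn 0.009 alt -3.133 rows 2
```

Emit:
arm_command(motion="-9 6 0 0 0; -9 6 10 0 0; -9 6 25 0 0; -9 6 40 0 0; -9 6 50 0 0; -9 6 54 0 0; -9 6 54 0 0; -9 6 54 0 0")

```text
time_s: 17.38
eef_pos: [0.5036, -0.2458, 0.0349]
tcp_rot: [[0.895, 0.446, 0.001], [0.446, -0.895, 0.004], [0.002, -0.003, -1.0]]
contact_force: [0.0, -0.8, -0.1]
gripper_width: 0.0442
```

```bash
python3 go.py 503.3 -246 34 26; python3 - <<'E'
from h import *
g=robot.grab_frame("scene"); save(g,"s6.png",(200,150,290,210),8)
E
```

```text
time 17.58 tcp [ 503.9 -245.9   35.4] yaw 26.5 w 44.3 tilt [ 0.0014  0.0033 -1.    ] j7 -0.15
shift [-0.6 -0.2  1.4] turn 0.009 alt -3.133 rows 1
```

View pics/s6.png

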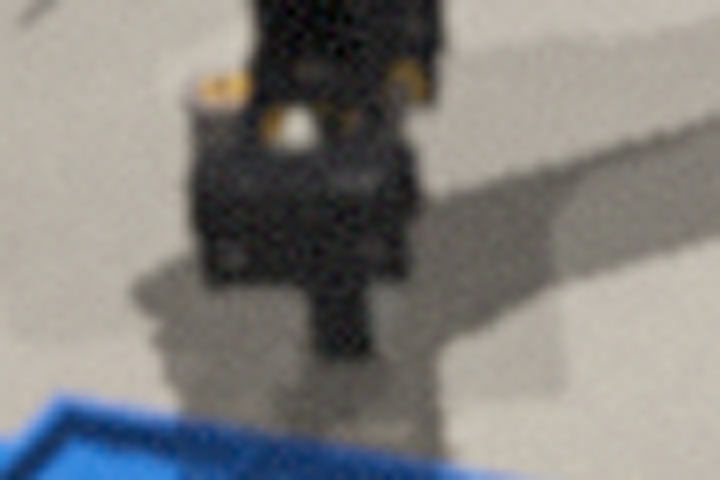

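The near finger hides the gland from this side (crop 340,320), which fits it being centred. Closing.

Emit:
arm_command(motion="-0.5 0 1 0 0; -0.5 0 1 0 1; -0.5 0 1 0 1; -0.5 0 1 0 1; -0.5 0 1 0 1; -0.5 0 1 0 1; -0.5 0 1 0 1; -0.5 0 1 0 1", grip_force=25)

```text
time_s: 18.3
eef_pos: [0.5034, -0.2462, 0.0343]
tcp_rot: [[0.895, 0.446, 0.001], [0.446, -0.895, 0.003], [0.003, -0.002, -1.0]]
contact_force: [0.1, -0.7, 0.6]
gripper_width: 0.0237
```

Emit:
arm_command(motion="0 0 -15 0 1; 0 0 -45 0 1; 0 0 -80 0 1; 0 0 -105 0 1; 0 0 -105 0 1; 0 0 -105 0 1")

```text
time_s: 18.8
eef_pos: [0.5039, -0.2469, 0.1404]
tcp_rot: [[0.895, 0.446, 0.004], [0.446, -0.895, 0.002], [0.004, -0.0, -1.0]]
contact_force: [-0.2, -0.5, -0.2]
gripper_width: 0.0239
```

```bash
python3 go.py 629.6 -113.3 140 5.3;python3 go.py 643.4 -262.7 140 5.3
```

```text
time 19.0 tcp [ 502.3 -246.5  137.9] yaw 26.5 w 23.7 tilt [-0.0014  0.0039 -1.    ] j7 0.01
shift [173.4 -62.3  -1.7] turn 0.37 alt -2.771 rows 5
time 19.2 tcp [ 502.9 -246.3  138.5] yaw 26.5 w 23.8 tilt [-0.      0.0039 -1.    ] j7 0.01
shift [118.4  77.4  -1.5] turn 0.37 alt -2.771 rows 4
```

Emit:
arm_command(motion="118 77 0 0.37 1; 118 77 0 0.37 1; 118 77 0 0.37 1; 118 77 0 0.37 1; 118 77 0 0.37 1; 118 77 0 0.37 1; 118 77 0 0.37 1; 118 77 20 0.37 1; 118 77 40 0.37 1; 118 77 50 0.37 1; 118 77 50 0.37 1")

```text
time_s: 20.12
eef_pos: [0.6396, -0.2626, 0.0858]
tcp_rot: [[0.996, 0.093, -0.006], [0.093, -0.996, 0.005], [-0.006, -0.005, -1.0]]
contact_force: [0.7, -0.3, -0.2]
gripper_width: 0.0239
```

```bash
python3 go.py 643.4 -262.7 37.5 5.3; python3 - <<'E'
from h import *
g=robot.grab_frame("scene"); save(g,"s7.png",(180,130,300,250),6)
E
```

```text
time 20.32 tcp [ 643.4 -262.5   89.8] yaw 5.3 w 24.2 tilt [ 0.0018  0.0037 -1.    ] j7 -0.16
shift [-0.1  0.4 52.3] turn 0.0 alt -3.141 rows 2
```

View pics/s7.png

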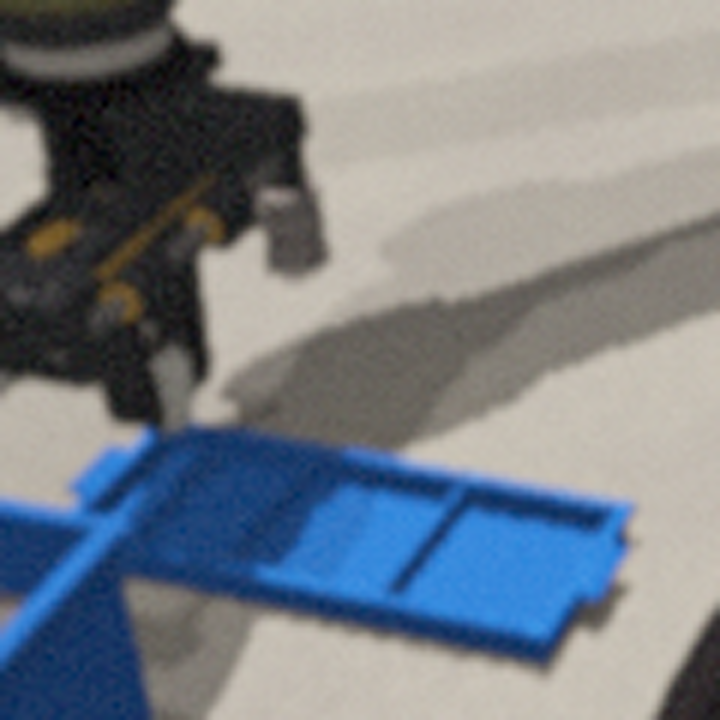

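```bash
python3 - <<'E'
from h import *
f=robot.grab_frame("top"); g=robot.grab_frame("scene")
save(f,"t7.png",(360,30,540,200),4.4)
for z in(0,.05,.1,.15): print(z,ray(f,406,124,z).round(3),ray(f,519,105,z).round(3), ray(g,54,241,z).round(3),ray(g,203,243,z).round(3), ray(g,200,220,z).round(3))
E
```

```text
0 [ 0.76  -0.203  0.   ] [ 0.815 -0.501  0.   ] [ 0.873 -0.56   0.   ] [ 0.737 -0.217  0.   ] [ 0.664 -0.282  0.   ]
0.05 [ 0.747 -0.191  0.05 ] [ 0.799 -0.475  0.05 ] [ 0.907 -0.486  0.05 ] [ 0.782 -0.172  0.05 ] [ 0.714 -0.232  0.05 ]
0.1 [ 0.733 -0.18   0.1  ] [ 0.783 -0.449  0.1  ] [ 0.94  -0.412  0.1  ] [ 0.826 -0.127  0.1  ] [ 0.765 -0.181  0.1  ]
0.15 [ 0.72  -0.169  0.15 ] [ 0.767 -0.423  0.15 ] [ 0.973 -0.338  0.15 ] [ 0.871 -0.082  0.15 ] [ 0.816 -0.131  0.15 ]
```

View pics/t7.png

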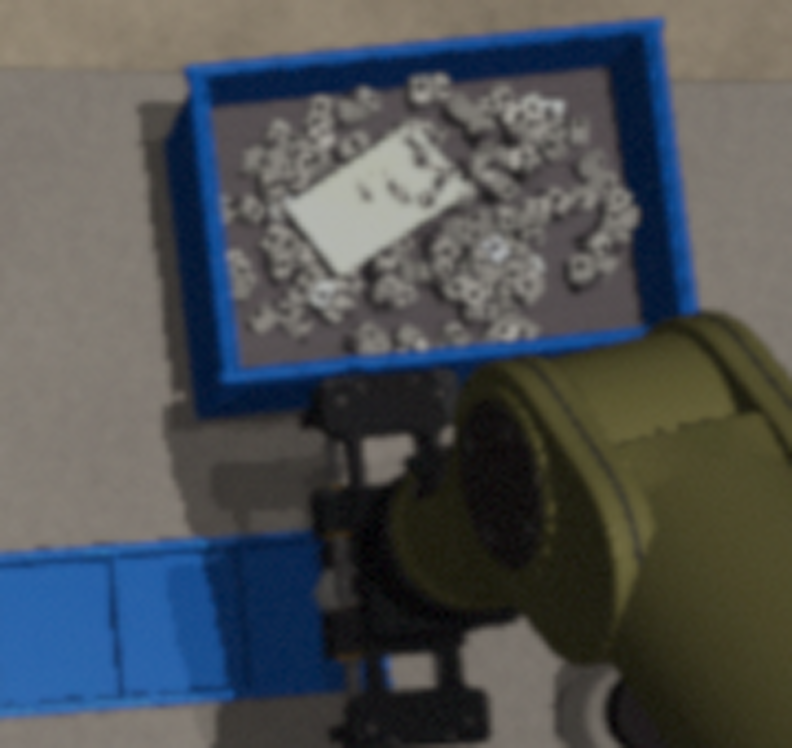

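The bin's near wall is at x ≈ 0.77 here and the gripper body reaches x ≈ 0.737, so there is about 3 cm of clearance. Lowering in two stages.

Emit:
arm_command(motion="0 0 15 0 1; 0 0 30 0 1; 0 0 42 0 1; 0 0 48 0 1; 0 0 51 0 1; 0 0 52 0 1; 0 0 52 0 1; 0 0 52 0 1")

```text
time_s: 21.13
eef_pos: [0.6431, -0.2621, 0.0374]
tcp_rot: [[0.996, 0.093, 0.001], [0.093, -0.996, 0.004], [0.001, -0.004, -1.0]]
contact_force: [-1.2, 0.0, 1.8]
gripper_width: 0.0241
```

```bash
python3 go.py 643.4 -262.7 37.5 5.3; python3 - <<'E'
from h import *
f=robot.grab_frame("top"); save(f,"t8.png",(360,30,540,200),4.4)
E
```

```text
time 21.33 tcp [ 643.5 -262.2   37.4] yaw 5.3 w 23.6 tilt [ 0.0016  0.0036 -1.    ] j7 -0.2
shift [-0.2  0.5 -0.1] turn 0.0 alt -3.141 rows 1
```

View pics/t8.png

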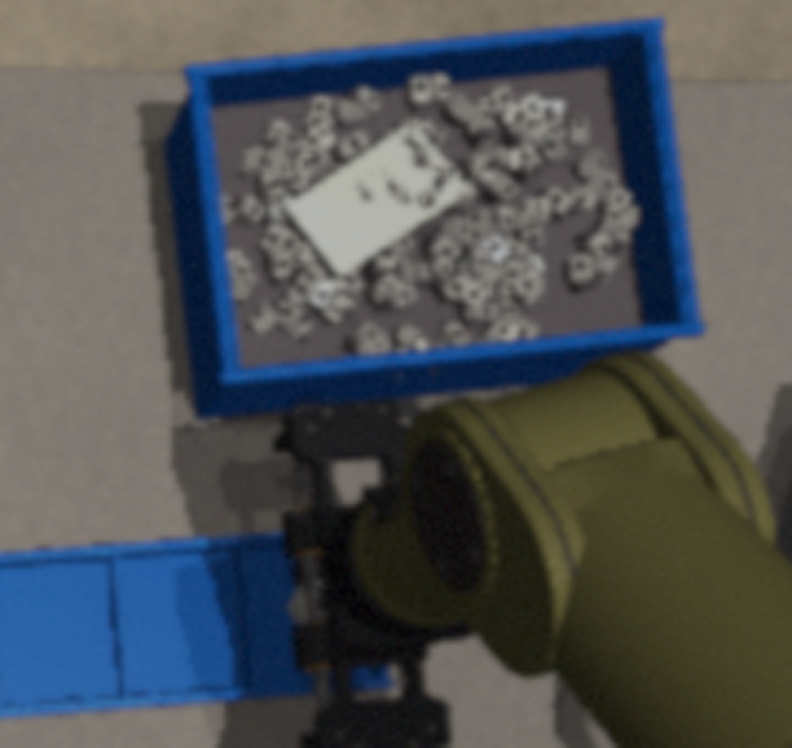

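The gland is at the floor and the gripper is clear of the bin. Releasing.

Emit:
arm_command(motion="0 0 0 0 0.4; 0 0 0 0 0.25; 0 0 0 0 0.18; 0 0 0 0 0.18; 0 0 0 0 0.18; 0 0 -20 0 0.18; 0 0 -60 0 0.18; 0 0 -95 0 0.18; 0 0 -95 0 0.18; 0 0 -95 0 0.18")

```text
time_s: 22.22
eef_pos: [0.645, -0.2627, 0.1351]
tcp_rot: [[0.996, 0.092, 0.007], [0.092, -0.996, 0.002], [0.007, -0.002, -1.0]]
contact_force: [-0.0, 0.0, -0.0]
gripper_width: 0.0357
```

```bash
python3 go.py 480 -16.5 140 -53.9; python3 - <<'E'
from h import *
g=robot.grab_frame("scene"); save(g,"s8.png",(180,130,300,250),6)
E
```

```text
time 22.42 tcp [ 642.3 -262.6  130.7] yaw 5.3 w 35.9 tilt [-0.0013  0.004  -1.    ] j7 -0.14
shift [-138.7 -260.1   -8.1] turn 1.034 alt -2.108 rows 9
```

View pics/s8.png

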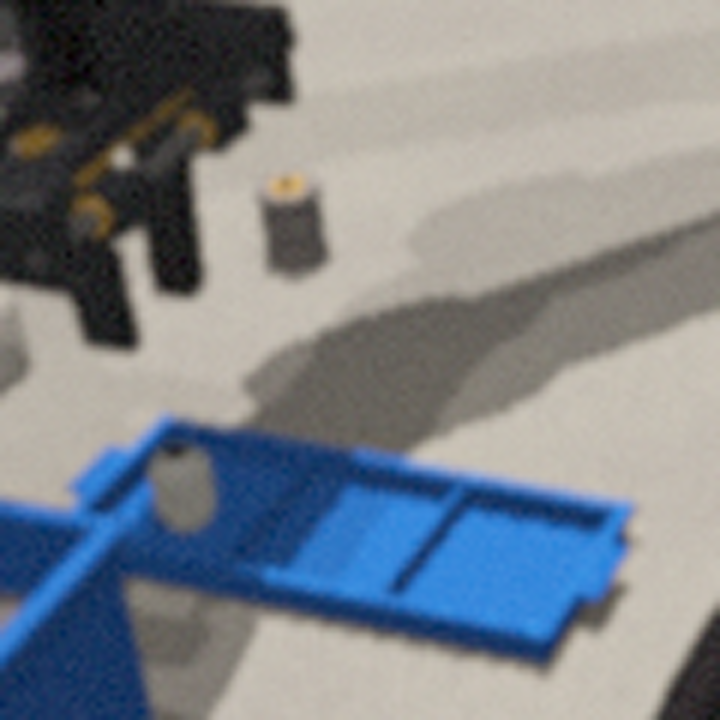

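The small gland stands upright in its compartment (crop 183,485). On to the large clamp.

Emit:
arm_command(motion="-139 -260 -8 1.034 -0.36; -139 -260 -8 1.034 -0.36; -139 -260 -8 1.034 -0.36; -139 -260 -8 1.034 -0.36; -139 -260 -8 1.034 -0.36; -139 -260 -8 1.034 -0.36; -139 -260 -8 1.034 -0.36; -139 -260 -8 1.034 -0.36; -139 -260 -8 1.034 -0.36; -139 -260 -8 1.034 -0.36; -139 -260 -8 1.034 -0.36; -139 -260 -8 1.034 -0.36")

```text
time_s: 23.47
eef_pos: [0.4801, -0.0173, 0.1395]
tcp_rot: [[0.589, -0.808, -0.002], [-0.808, -0.589, 0.004], [-0.004, -0.001, -1.0]]
contact_force: [0.1, 1.2, 0.2]
gripper_width: 0.0598
```

```bash
python3 go.py 480 -16.5 42 -53.9
```

```text
time 23.67 tcp [480.  -17.2 139.7] yaw -54.0 w 59.9 tilt [-0.0013  0.0043 -1.    ] j7 -1.57
shift [-0.2 -0.3 97.7] turn -0.001 alt 3.14 rows 3
```

Emit:
arm_command(motion="0 0 25 0 -0.36; 0 0 50 0 -0.36; 0 0 75 0 -0.36; 0 0 90 0 -0.36; 0 0 96 0 -0.36; 0 0 98 0 -0.36; 0 0 98 0 -0.36; 0 0 98 0 -0.36")

```text
time_s: 24.33
eef_pos: [0.4803, -0.0169, 0.0423]
tcp_rot: [[0.588, -0.809, -0.0], [-0.809, -0.588, 0.005], [-0.004, -0.003, -1.0]]
contact_force: [-1.0, -0.0, 0.3]
gripper_width: 0.0602
```

```bash
python3 go.py 480 -16.5 42 -53.9; python3 - <<'E'
from h import *
g=robot.grab_frame("scene"); save(g,"s9.png",(270,150,370,230),8)
E
```

```text
time 24.53 tcp [480.4 -16.9  42.5] yaw -54.0 w 60.2 tilt [ 2.0e-04  4.6e-03 -1.0e+00] j7 -1.67
shift [-0.6  0.   0.5] turn -0.002 alt 3.14 rows 1
```

View pics/s9.png

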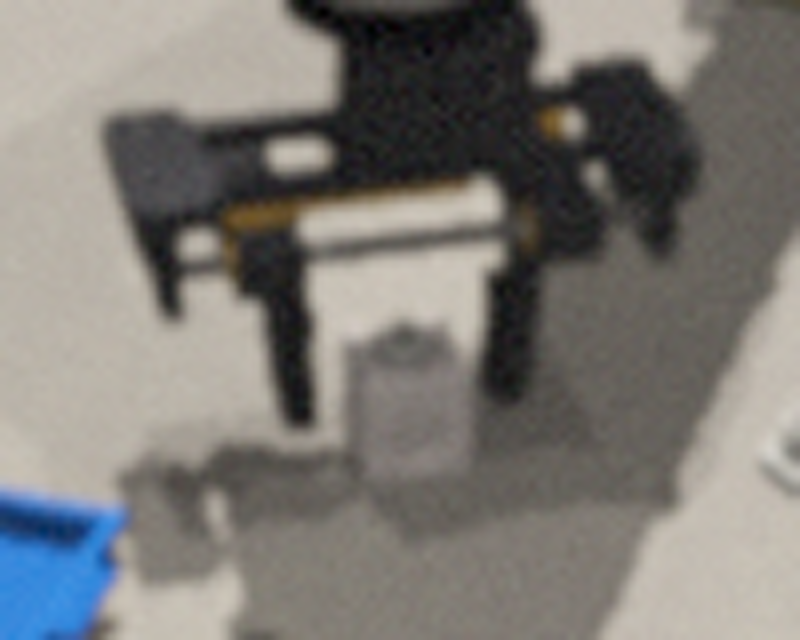

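The fingers straddle the clamp (crop 410,400), square to its solid sides. Closing and lifting.

Emit:
arm_command(motion="0 0 0 0 1; 0 0 0 0 1; 0 0 0 0 1; 0 0 0 0 1; 0 0 0 0 1; 0 0 0 0 1; 0 0 0 0 1; 0 0 0 0 1", grip_force=35)

```text
time_s: 25.25
eef_pos: [0.4802, -0.0168, 0.0424]
tcp_rot: [[0.588, -0.809, -0.0], [-0.809, -0.588, 0.005], [-0.004, -0.003, -1.0]]
contact_force: [-0.7, 0.2, 2.7]
gripper_width: 0.0357
```

Emit:
arm_command(motion="0 0 -15 0 1; 0 0 -45 0 1; 0 0 -80 0 1; 0 0 -100 0 1; 0 0 -100 0 1; 0 0 -100 0 1")

```text
time_s: 25.75
eef_pos: [0.4807, -0.0177, 0.1429]
tcp_rot: [[0.587, -0.809, 0.002], [-0.809, -0.587, 0.005], [-0.003, -0.004, -1.0]]
contact_force: [-0.3, 0.1, -2.3]
gripper_width: 0.0358
```

```bash
python3 go.py 629.6 -113.3 140 5.3
```

```text
time 25.95 tcp [479.3 -17.4 141.1] yaw -54.0 w 35.8 tilt [-0.0029  0.0042 -1.    ] j7 -1.58
shift [166.  -65.1   0.3] turn -1.034 alt 2.107 rows 9
```

Emit:
arm_command(motion="166 -65 0 -1.034 1; 166 -65 0 -1.034 1; 166 -65 0 -1.034 1; 166 -65 0 -1.034 1; 166 -65 0 -1.034 1; 166 -65 0 -1.034 1; 166 -65 0 -1.034 1; 166 -65 0 -1.034 1; 166 -65 0 -1.034 1; 166 -65 0 -1.034 1; 166 -65 30 -1.034 1; 166 -65 50 -1.034 1")

```text
time_s: 26.95
eef_pos: [0.6291, -0.1131, 0.0884]
tcp_rot: [[0.996, 0.091, -0.004], [0.091, -0.996, 0.004], [-0.003, -0.004, -1.0]]
contact_force: [-0.5, -0.2, -1.7]
gripper_width: 0.0356
```

```bash
python3 go.py 629.6 -113.3 45.8 5.3; python3 - <<'E'
from h import *
f=robot.grab_frame("top"); save(f,"t10.png",(340,120,480,220),5)
g=robot.grab_frame("scene"); save(g,"s10.png",(180,130,320,250),5)
E
```

```text
time 27.15 tcp [ 629.1 -112.8   89.7] yaw 5.3 w 35.7 tilt [-0.0044  0.0044 -1.    ] j7 -0.49
shift [ 0.7  0.8 43.9] turn -0.001 alt 3.141 rows 2
```

View pics/s10.png

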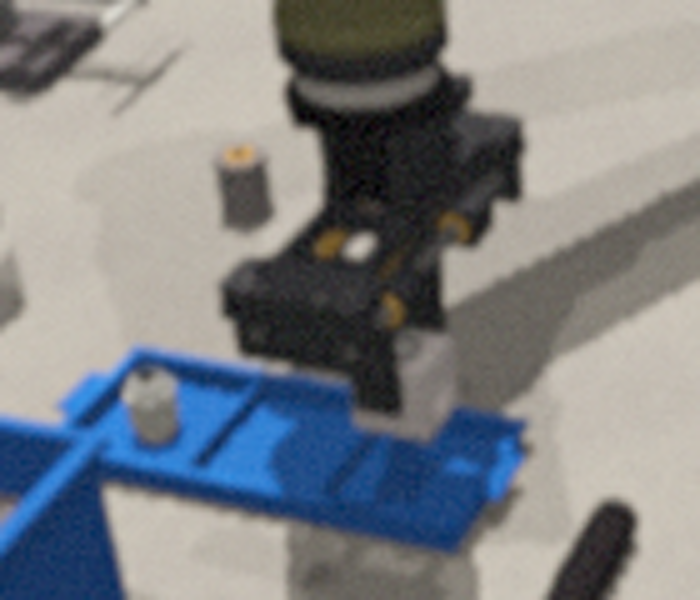

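Emit:
arm_command(motion="1 1 15 0 1; 1 1 30 0 1; 1 1 38 0 1; 1 1 42 0 1; 1 1 44 0 1; 1 1 44 0 1; 1 1 44 0 1")

```text
time_s: 27.83
eef_pos: [0.6315, -0.1133, 0.0474]
tcp_rot: [[0.996, 0.092, -0.001], [0.092, -0.996, 0.005], [-0.0, -0.005, -1.0]]
contact_force: [1.0, 0.5, -0.4]
gripper_width: 0.0357
```

```bash
python3 go.py 629.6 -113.3 45.6 5.3
```

```text
time 28.03 tcp [ 631.6 -113.4   47.8] yaw 5.3 w 35.7 tilt [-2.0e-04  4.5e-03 -1.0e+00] j7 -0.52
shift [-2.  -0.3  2.2] turn -0.001 alt 3.141 rows 1
```

Emit:
arm_command(motion="-2 0 2.2 0 1; -2 0 2.2 0 1; -2 0 2.2 0 1; -2 0 2.2 0 0.1; -2 0 2.2 0 0; -2 0 2.2 0 -0.18; -2 0 2.2 0 -0.18; -2 0 -20 0 -0.18; -2 0 -60 0 -0.18; -2 0 -95 0 -0.18; -2 0 -95 0 -0.18; -2 0 -95 0 -0.18")

```text
time_s: 29.03
eef_pos: [0.6312, -0.1138, 0.1453]
tcp_rot: [[0.996, 0.091, 0.005], [0.091, -0.996, 0.004], [0.005, -0.004, -1.0]]
contact_force: [0.9, 0.3, -0.3]
gripper_width: 0.052
```

```bash
python3 go.py 421 -356 140 -15
```

```text
time 29.23 tcp [ 628.7 -114.3  141.3] yaw 5.3 w 52.3 tilt [-0.003   0.0042 -1.    ] j7 -0.44
shift [-229.   221.6    0.9] turn 0.354 alt -2.788 rows 8
```

Emit:
arm_command(motion="-229 222 0 0.354 -0.3; -229 222 0 0.354 -0.3; -229 222 0 0.354 -0.3; -229 222 0 0.354 -0.3; -229 222 0 0.354 -0.3; -229 222 0 0.354 -0.3; -229 222 0 0.354 -0.3; -229 222 0 0.354 -0.3; -229 222 0 0.354 -0.3; -229 222 0 0.354 -0.3; -229 222 0 0.354 -0.3")

```text
time_s: 30.15
eef_pos: [0.4216, -0.3553, 0.1403]
tcp_rot: [[0.966, -0.258, -0.003], [-0.258, -0.966, 0.006], [-0.004, -0.005, -1.0]]
contact_force: [-0.0, 0.5, 0.3]
gripper_width: 0.0572
```

```bash
python3 go.py 421 -356 40 -15; python3 - <<'E'
from h import *
f=robot.grab_frame("top"); save(f,"t11.png",(340,120,480,220),5)
g=robot.grab_frame("scene"); save(g,"s11.png",(180,130,320,250),5)
E
```

```text
time 30.35 tcp [ 422.3 -354.9  140.9] yaw -14.8 w 57.5 tilt [-0.0023  0.005  -1.    ] j7 -0.39
shift [ -0.6   1.9 100.8] turn 0.003 alt -3.139 rows 3
```

View pics/s11.png

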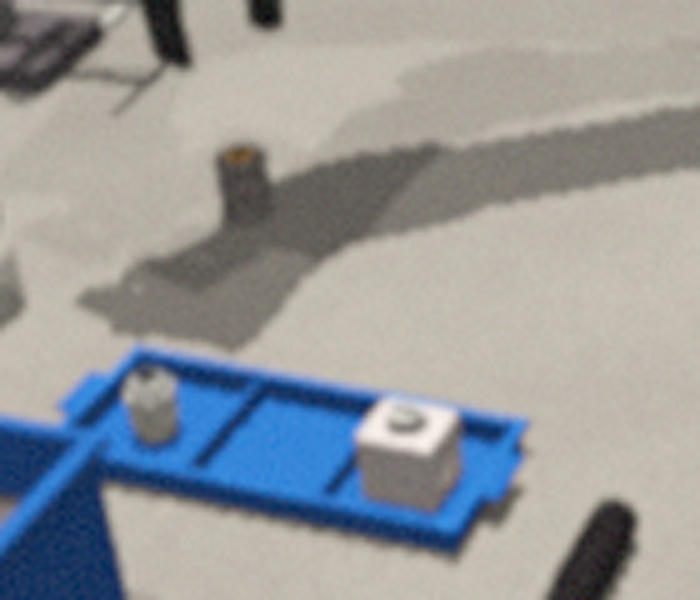

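View pics/t11.png

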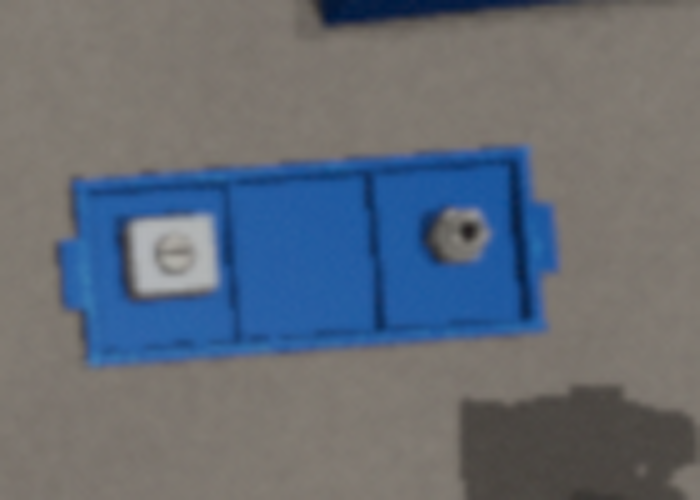

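The large clamp (crop 173,253) and small gland (458,235) stand upright in the outer compartments, and the middle one is free. Down to the insulator.

Emit:
arm_command(motion="-0.5 2 25 0 -0.3; -0.5 2 50 0 -0.3; -0.5 2 75 0 -0.3; -0.5 2 92 0 -0.3; -0.5 2 98 0 -0.3; -0.5 2 101 0 -0.3; -0.5 2 101 0 -0.3; -0.5 2 101 0 -0.3")

```text
time_s: 31.12
eef_pos: [0.4214, -0.3569, 0.0408]
tcp_rot: [[0.966, -0.257, -0.001], [-0.257, -0.966, 0.004], [-0.002, -0.003, -1.0]]
contact_force: [0.3, -1.0, -0.1]
gripper_width: 0.0572
```

```bash
python3 go.py 421 -356 40 -15; python3 - <<'E'
from h import *
g=robot.grab_frame("scene"); save(g,"s12.png",(180,110,280,190),8)
E
```

```text
time 31.32 tcp [ 421.1 -357.1   40.8] yaw -14.9 w 57.2 tilt [-0.0013  0.0037 -1.    ] j7 -0.54
shift [-0.3 -1.   0.8] turn 0.002 alt -3.14 rows 1
```

View pics/s12.png

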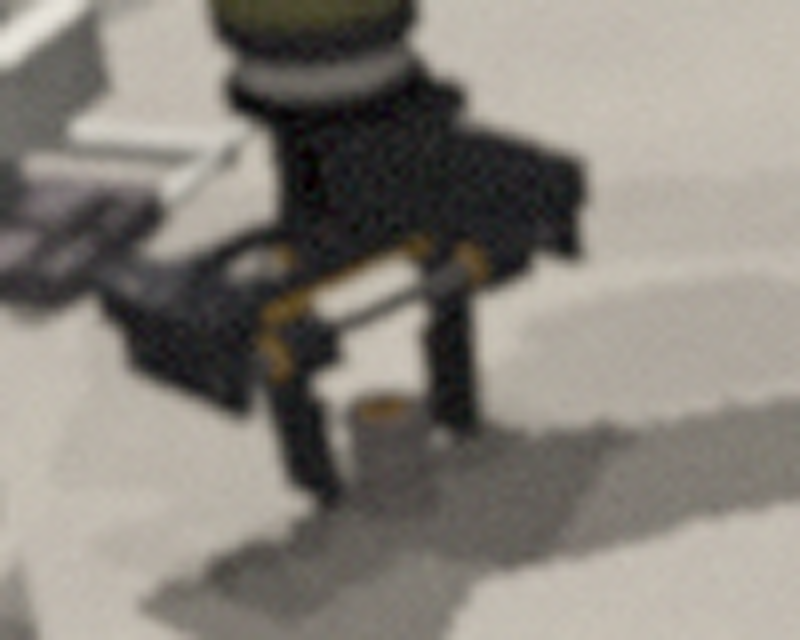

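The insulator (crop 390,455) sits between the fingers. Closing and lifting.

Emit:
arm_command(motion="0 -1 0 0 1; 0 -1 0 0 1; 0 -1 0 0 1; 0 -1 0 0 1; 0 -1 0 0 1; 0 -1 0 0 1; 0 -1 0 0 1; 0 -1 0 0 1", grip_force=25)

```text
time_s: 32.03
eef_pos: [0.4212, -0.3561, 0.0407]
tcp_rot: [[0.966, -0.257, -0.001], [-0.257, -0.966, 0.004], [-0.002, -0.003, -1.0]]
contact_force: [0.3, 0.4, 2.3]
gripper_width: 0.0333
```

Emit:
arm_command(motion="0 0 -15 0 1; 0 0 -45 0 1; 0 0 -80 0 1; 0 0 -105 0 1; 0 0 -105 0 1; 0 0 -105 0 1")

```text
time_s: 32.53
eef_pos: [0.4217, -0.357, 0.1466]
tcp_rot: [[0.966, -0.258, 0.0], [-0.258, -0.966, 0.002], [-0.0, -0.002, -1.0]]
contact_force: [0.3, -0.4, -1.5]
gripper_width: 0.033
```

```bash
python3 go.py 636.5 -188 145 5.3
```

```text
time 32.73 tcp [ 420.4 -356.1  144.3] yaw -14.9 w 33.1 tilt [-0.0039  0.0051 -1.    ] j7 -0.38
shift [ 165.5 -218.1   -0.7] turn -0.353 alt 2.789 rows 7
```

Emit:
arm_command(motion="165 -218 0 -0.353 1; 165 -218 0 -0.353 1; 165 -218 0 -0.353 1; 165 -218 0 -0.353 1; 165 -218 0 -0.353 1; 165 -218 0 -0.353 1; 165 -218 0 -0.353 1; 165 -218 0 -0.353 1; 165 -218 0 -0.353 1; 165 -218 25 -0.353 1; 165 -218 40 -0.353 1; 165 -218 40 -0.353 1")

```text
time_s: 33.73
eef_pos: [0.6315, -0.1898, 0.0996]
tcp_rot: [[0.996, 0.091, -0.013], [0.091, -0.996, 0.004], [-0.013, -0.005, -1.0]]
contact_force: [-1.5, -0.8, -1.8]
gripper_width: 0.0334
```

```bash
python3 go.py 636.5 -188 44 5.3; python3 - <<'E'
from h import *
g=robot.grab_frame("scene"); save(g,"s13.png",(180,130,320,250),5)
E
```

```text
time 33.93 tcp [ 635.8 -188.2  104.9] yaw 5.3 w 33.4 tilt [-0.0033  0.0051 -1.    ] j7 -0.33
shift [ 0.9  0.1 60.9] turn -0.001 alt 3.141 rows 2
```

View pics/s13.png

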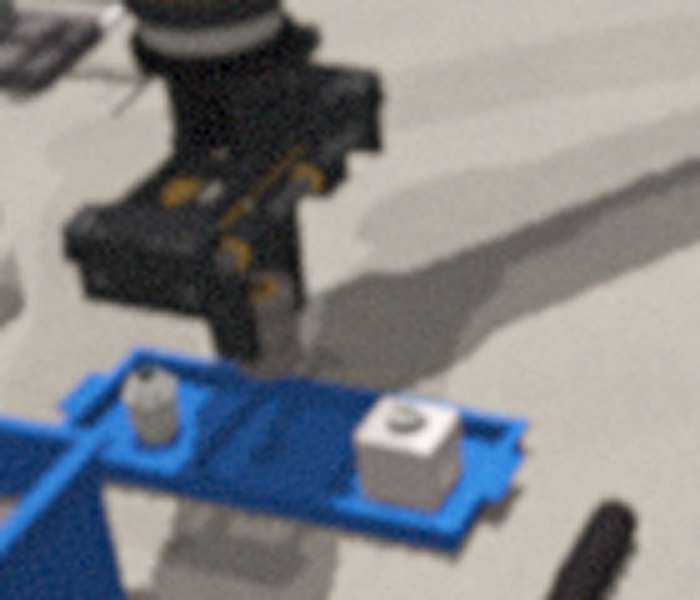

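Emit:
arm_command(motion="1 0 18 0 1; 1 0 36 0 1; 1 0 48 0 1; 1 0 56 0 1; 1 0 60 0 1; 1 0 60 0 1; 1 0 60 0 1; 1 0 60 0 1")

```text
time_s: 34.65
eef_pos: [0.6375, -0.1876, 0.0456]
tcp_rot: [[0.996, 0.092, -0.001], [0.092, -0.996, 0.005], [-0.001, -0.005, -1.0]]
contact_force: [0.0, -0.4, -1.9]
gripper_width: 0.0334
```

```bash
python3 go.py 636.5 -188 43.9 5.3
```

```text
time 34.85 tcp [ 637.2 -187.7   45.5] yaw 5.3 w 33.3 tilt [-0.002  0.005 -1.   ] j7 -0.37
shift [-0.7  0.2  1.6] turn -0.0 alt 3.141 rows 1
```

Emit:
arm_command(motion="-0.5 0 1.5 0 1; -0.5 0 1.5 0 1; -0.5 0 1.5 0 1; -0.5 0 1.5 0 0.15; -0.5 0 1.5 0 0.05; -0.5 0 1.5 0 0.05; -0.5 0 1.5 0 0.05; -0.5 0 -20 0 0.05; -0.5 0 -60 0 0.05; -0.5 0 -100 0 0.05; -0.5 0 -130 0 0.05; -0.5 0 -130 0 0.05")

```text
time_s: 35.85
eef_pos: [0.641, -0.1878, 0.1829]
tcp_rot: [[0.996, 0.091, 0.01], [0.091, -0.996, 0.004], [0.01, -0.003, -1.0]]
contact_force: [2.0, 0.4, 0.4]
gripper_width: 0.0419
```

```bash
python3 go.py 450 -300 200 5.3
```

```text
time 36.05 tcp [ 636.  -188.7  174.3] yaw 5.3 w 42.2 tilt [-0.0043  0.0046 -1.    ] j7 -0.27
shift [-195.6   93.6  -25.4] turn -0.0 alt 3.141 rows 6
```

Backing off to clear the camera view for the final check.

Emit:
arm_command(motion="-196 94 -25 0 -0.5; -196 94 -25 0 -0.5; -196 94 -25 0 -0.5; -196 94 -25 0 -0.5; -196 94 -25 0 -0.5; -196 94 -25 0 -0.5; -196 94 -25 0 -0.5; -196 94 -25 0 -0.5; -196 94 -25 0 -0.5")

```text
time_s: 36.8
eef_pos: [0.451, -0.2992, 0.1991]
tcp_rot: [[0.996, 0.094, -0.003], [0.094, -0.996, 0.006], [-0.003, -0.007, -1.0]]
contact_force: [-0.4, -0.5, -0.0]
gripper_width: 0.0664
```

```bash
python3 - <<'E'
from h import *
f=robot.grab_frame("top"); f=robot.grab_frame("top");save(f,"t14.png",(220,130,460,270),3.3)
g=robot.grab_frame("scene"); save(g,"s14.png",(180,130,440,290),3)
D=np.load("avg0.npz")
for n,im,c in(("plug",f,(281,245)),("nut",f,(237,223)),("driver",f,(327,150)),("orange",f,(170,224))):
    r=12;a=D["top"][c[1]-r:c[1]+r,c[0]-r:c[0]+r]; b=f["pixels"][c[1]-r:c[1]+r,c[0]-r:c[0]+r]
    print(n,"mean abs diff",np.abs(a-b).mean().round(1))
C2=[(638,194),(648,120)];C3=[(629.6,-113.3),(636.5,-188),(643.4,-262.7)]
for t in["gland_large_center","clamp_small_center","gland_small_center","clamp_large_center","insulator_center","plug_center","locknut_center","screwdriver_grip"]:
  for n,x in(("top",f),("scene",g)):
    for b in robot.boxes_of(t,x)[:2]: print(t,n,round(b["score"],2),np.round(b["centre"],3))
s=robot.get_state(); print(s["time_s"],s["contact_force"],s["gripper_width"])
E
```

```text
plug mean abs diff 7.4
nut mean abs diff 7.6
driver mean abs diff 5.6
orange mean abs diff 6.6
gland_large_center top 0.62 [0.641 0.118 0.051]
gland_large_center scene 0.7 [0.663 0.124 0.043]
clamp_small_center top 0.72 [ 0.641 -0.259  0.036]
clamp_small_center top 0.43 [0.486 0.401 0.029]
clamp_small_center scene 0.59 [0.493 0.402 0.021]
clamp_small_center scene 0.55 [0.647 0.196 0.025]
clamp_large_center top 0.75 [ 0.626 -0.111  0.044]
clamp_large_center scene 0.84 [ 0.642 -0.105  0.034]
clamp_large_center scene 0.42 [0.453 0.121 0.008]
insulator_center top 0.55 [ 0.631 -0.185  0.044]
insulator_center scene 0.77 [ 0.644 -0.181  0.028]
plug_center scene 0.51 [0.451 0.122 0.009]
locknut_center top 0.67 [0.495 0.236 0.005]
locknut_center scene 0.72 [ 0.644 -0.104  0.031]
locknut_center scene 0.57 [0.498 0.235 0.009]
screwdriver_grip top 0.66 [0.672 0.007 0.019]
screwdriver_grip scene 0.75 [0.689 0.012 0.018]
37.75 [ 0.62631417  0.12341278 -0.29138856] 0.06615226535055783
```

View pics/t14.png

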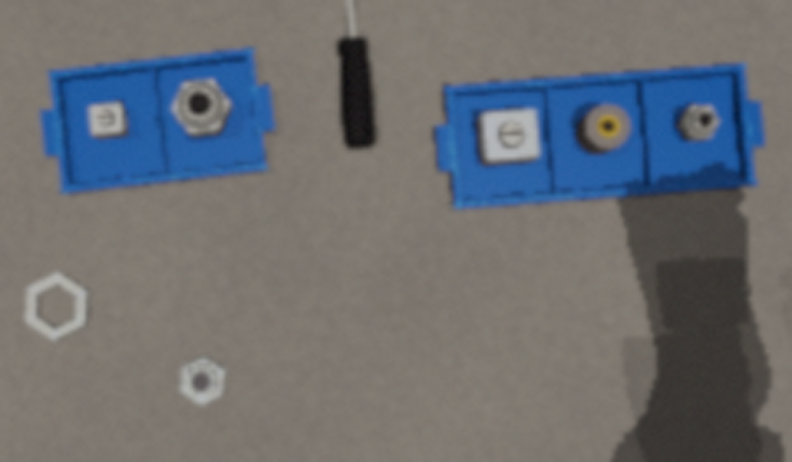

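View pics/s14.png

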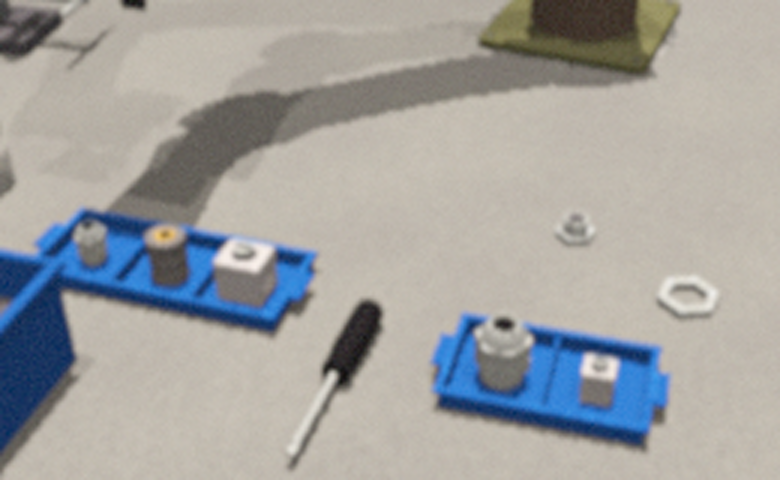

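All five parts stand upright in the right trays. From above, the clamp and large gland are at crop (107,118) and (200,105). The large clamp, insulator and small gland are at (510,134), (607,127) and (700,121). The plug, locknut, screwdriver and orange clamp have not moved. Handing in.

```bash
python3 -c "
from rig import robot; print(robot.finish_job())"
```

```text
the job is handed in; nothing more can be done
None
```

Both kits are made up and the job was handed in at about 38 s of the 125 s allowed; the hand-in gives no verdict.

- **Control-cable kit (two-compartment tray):** the large cable gland and the bare-metal small box clamp. The orange look-alike was left alone.
- **Bonding kit (three-compartment tray):** the small cable gland, the insulator in the middle compartment, and the large box clamp.

**Last checks:**
- The final top and scene pictures show all five parts upright, one to a compartment.
- The blanking plug, locknut, screwdriver and orange clamp are where they were.
- The gripper is empty and clear of everything. The wrist force at the end was under 1 N.

**Disagreements:**
- In the final pictures the networks gave some wrong labels: the small gland as a small clamp, the large clamp as a locknut and the plug as a large clamp. I went by the pictures instead.
- The two cameras differed by up to 5 mm on some part positions before pick-up. The opening on each grasp still matched the part's size to within 1 mm.

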